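# Pack the rig's transmitter modules into the transit case

## Task

The test rig's plug-in transmitter modules go out for calibration: open the transit case, pull every module that is left on the rail up out of its sprung catch, and seat each of them, and the one already standing loose on the bench, in a pocket of the case, flat on the pocket's floor with its nose in the nose slot. Then shut the lid fully and leave the other things on the bench where they are.

Things in the scene. Friction and masses are not known exactly. Their poses are not given: they have to be found in the camera images.
- module0: pale plug-in module: foot 72 (x) x 40 (y) x 22 high with a black nose 18 wide out to x = -48 mm; housing up to z = 38; black grip fin on top, 50 long (centre x = -4), 22 thick (y), z = 38 to 80: take it across the fin. Origin: underside centre of the 72 x 40 foot, z up, nose to -x. About 0.16 kg, mostly in the foot. Starts in base 0 of the rail, nose to the rail's -x; may be absent
- module1: pale plug-in module: foot 72 (x) x 40 (y) x 22 high with a black nose 18 wide out to x = -48 mm; housing up to z = 38; black grip fin on top, 50 long (centre x = -4), 22 thick (y), z = 38 to 80: take it across the fin. Origin: underside centre of the 72 x 40 foot, z up, nose to -x. About 0.16 kg, mostly in the foot. Starts in base 1 of the rail, nose to the rail's -x; may be absent
- module2: pale plug-in module: foot 72 (x) x 40 (y) x 22 high with a black nose 18 wide out to x = -48 mm; housing up to z = 38; black grip fin on top, 50 long (centre x = -4), 22 thick (y), z = 38 to 80: take it across the fin. Origin: underside centre of the 72 x 40 foot, z up, nose to -x. About 0.16 kg, mostly in the foot. Starts in base 2 of the rail, nose to the rail's -x; may be absent
- module3: pale plug-in module: foot 72 (x) x 40 (y) x 22 high with a black nose 18 wide out to x = -48 mm; housing up to z = 38; black grip fin on top, 50 long (centre x = -4), 22 thick (y), z = 38 to 80: take it across the fin. Origin: underside centre of the 72 x 40 foot, z up, nose to -x. About 0.16 kg, mostly in the foot. Starts in base 3 of the rail, nose to the rail's -x; may be absent
- module4: pale plug-in module: foot 72 (x) x 40 (y) x 22 high with a black nose 18 wide out to x = -48 mm; housing up to z = 38; black grip fin on top, 50 long (centre x = -4), 22 thick (y), z = 38 to 80: take it across the fin. Origin: underside centre of the 72 x 40 foot, z up, nose to -x. About 0.16 kg, mostly in the foot. Starts standing loose on the bench
- rail: fixed rail, plate 150 x 300 mm; four bases at y = -96, -32, 32, 96 mm. Origin: underside centre. A plugged module's origin is at x = 0, 30 mm above the bench, between cheeks 10 mm high (2 mm play). At each base's +x end a sprung roller (50 to 64 mm above the bench) holds the foot's shoulder: pulled straight up with about 8 to 14 N the module comes free within 8 mm
- case: fixed grey case, 128 (x) x 326 (y) mm, bottom half 45 mm high; black insert, top at 42 mm, with five pockets in a row along y, 60 mm apart, at x = 6 mm, shaped like the foot with its nose (nose to the case's -x), 2 mm play all round, 28 mm deep; mouths 4 mm wider over the top 7 mm except at the nose tip. Origin: underside centre
- pocket0 (a point): floor of pocket 0, 14 mm above the bench: where the origin of a fully seated module lies; axes as the case's
- pocket1 (a point): floor of pocket 1, 14 mm above the bench: where the origin of a fully seated module lies; axes as the case's
- pocket2 (a point): floor of pocket 2, 14 mm above the bench: where the origin of a fully seated module lies; axes as the case's
- pocket3 (a point): floor of pocket 3, 14 mm above the bench: where the origin of a fully seated module lies; axes as the case's
- pocket4 (a point): floor of pocket 4, 14 mm above the bench: where the origin of a fully seated module lies; axes as the case's
- lid (a joint): angle of the case's lid, a shell 60 mm deep hinged along the case's +x rim: 0 shut, 1.75 rad fully open (leaning back). It stays wherever it is left (stiff hinge: 2 to 5 N at the grip); starts shut or ajar. Shut, its ceiling clears seated modules by 6 mm
- lid_grip (a point): centre of the lid's T-grip: bar 36 mm long (along the case's y), 18 thick, on a 12 mm wide arm, 36 mm out from the middle of the lid's front wall; 71 mm above the bench and 164 mm in front of the hinge when shut. Pinched by the bar's two ends from above (closing along y) it turns between the fingers as the lid swings
- lid_hinge (a point): middle of the hinge line at the case's rear rim, 45 mm above the bench; the axis is the case's y
- wrench: bystander, leave it: combination wrench, 190 mm, lying on the bench
- relief_valve: bystander, leave it: brass relief valve, 100 mm long, lying
- tee: bystander, leave it: steel tee fitting, 76 mm, lying
- power_brick: bystander, leave it: black power brick, 110 x 50 x 32 mm
- coupling: bystander, leave it: dark steel coupling, 40 mm across, 65 mm tall, upright
- tape_roll: bystander, leave it: roll of masking tape, 96 mm across, flat
- leak_fluid: bystander, leave it: white bottle, 110 mm tall
Not all that is in view belongs to the job. Leave any orange look-alike of the module4 alone.

How it is judged (in metres and radians):
On the way, in this order (a step that is already met when the one before it is completed fails the run):
1. the lid of the case is swung well open (value of joint lid above 1.2 rad), for 0.2 s.
2. every module is seated in a pocket of the open case ((horizontal distance between module0 and pocket0 below 0.005 m or horizontal distance between module0 and pocket1 below 0.005 m or horizontal distance between module0 and pocket2 below 0.005 m or horizontal distance between module0 and pocket3 below 0.005 m or horizontal distance between module0 and pocket4 below 0.005 m) and z of each of module0, module1, module2, module3, module4 in the frame of pocket0 below 0.003 m and angle between the x axis of each of module0, module1, module2, module3, module4 and the x axis of case, either way round below 0.09 rad and angle between each of module0, module1, module2, module3, module4's own z axis and vertical below 0.04 rad and (horizontal distance between module1 and pocket0 below 0.005 m or horizontal distance between module1 and pocket1 below 0.005 m or horizontal distance between module1 and pocket2 below 0.005 m or horizontal distance between module1 and pocket3 below 0.005 m or horizontal distance between module1 and pocket4 below 0.005 m) and (horizontal distance between module2 and pocket0 below 0.005 m or horizontal distance between module2 and pocket1 below 0.005 m or horizontal distance between module2 and pocket2 below 0.005 m or horizontal distance between module2 and pocket3 below 0.005 m or horizontal distance between module2 and pocket4 below 0.005 m) and (horizontal distance between module3 and pocket0 below 0.005 m or horizontal distance between module3 and pocket1 below 0.005 m or horizontal distance between module3 and pocket2 below 0.005 m or horizontal distance between module3 and pocket3 below 0.005 m or horizontal distance between module3 and pocket4 below 0.005 m) and (horizontal distance between module4 and pocket0 below 0.005 m or horizontal distance between module4 and pocket1 below 0.005 m or horizontal distance between module4 and pocket2 below 0.005 m or horizontal distance between module4 and pocket3 below 0.005 m or horizontal distance between module4 and pocket4 below 0.005 m) and value of joint lid above 0.8 rad), for 0.2 s.
At the end, for the whole second after the job is handed in: every module that is there lies in a pocket of the case (origin within 5 mm of the pocket's site sideways, less than 3 mm above its floor, within 0.09 rad of square and 0.04 rad of level), at rest, and the lid is shut (below 0.04 rad) ((horizontal distance between module0 and pocket0 below 0.005 m or horizontal distance between module0 and pocket1 below 0.005 m or horizontal distance between module0 and pocket2 below 0.005 m or horizontal distance between module0 and pocket3 below 0.005 m or horizontal distance between module0 and pocket4 below 0.005 m) and z of each of module0, module1, module2, module3, module4 in the frame of pocket0 below 0.003 m and angle between the x axis of each of module0, module1, module2, module3, module4 and the x axis of case, either way round below 0.09 rad and angle between each of module0, module1, module2, module3, module4's own z axis and vertical below 0.04 rad and (horizontal distance between module1 and pocket0 below 0.005 m or horizontal distance between module1 and pocket1 below 0.005 m or horizontal distance between module1 and pocket2 below 0.005 m or horizontal distance between module1 and pocket3 below 0.005 m or horizontal distance between module1 and pocket4 below 0.005 m) and (horizontal distance between module2 and pocket0 below 0.005 m or horizontal distance between module2 and pocket1 below 0.005 m or horizontal distance between module2 and pocket2 below 0.005 m or horizontal distance between module2 and pocket3 below 0.005 m or horizontal distance between module2 and pocket4 below 0.005 m) and (horizontal distance between module3 and pocket0 below 0.005 m or horizontal distance between module3 and pocket1 below 0.005 m or horizontal distance between module3 and pocket2 below 0.005 m or horizontal distance between module3 and pocket3 below 0.005 m or horizontal distance between module3 and pocket4 below 0.005 m) and (horizontal distance between module4 and pocket0 below 0.005 m or horizontal distance between module4 and pocket1 below 0.005 m or horizontal distance between module4 and pocket2 below 0.005 m or horizontal distance between module4 and pocket3 below 0.005 m or horizontal distance between module4 and pocket4 below 0.005 m) and value of joint lid below 0.04 rad and linear speed of each of module0, module1, module2, module3, module4 below 0.02 m/s); the robot touches nothing.
It fails at once if a bystander is pushed more than 40 mm or knocked off its place (distance of any of wrench, relief_valve, tee, power_brick, coupling, tape_roll, leak_fluid from where it was at the start of the episode above 0.04 m).
Of module0, module1, module2, module3 only 2 to 4 are there at a start; the rules pass over those that are not, and their reading is None.
At some moment in a run one of module4 may be knocked a few centimetres aside while the robot is not near it.
Once in a run the grip may slacken for a moment while it holds something.
It also fails if it takes over 210 s, if anything falls off the work surface, if the arm or the gripper's body presses on something with over 40 N, if the wrist force passes 120 N, or if a joint passes its speed limit or range.

## Robot

A 6-joint arm with a two-finger parallel gripper is mounted at the origin on the work surface. World frame = base frame: x ahead of the robot, y to its left, z up, the work surface at z = 0. Lengths are in m, angles in degrees, forces in N, time in s.
With the tool pointing down it reaches from about 0.35 to 0.875 m from the base axis. Payload 4.2 kg.
Tool frame: the origin (TCP) lies on the centre line of the jaws, within the pads' length; the fingertips stand 19 mm ahead of it and the grasp point (between the pads) is the TCP; z points along the fingers, y is the line along which they close (so a half turn about z gives the same grasp; the last joint's range is limited). The gripper opens to 87 mm and grips with 3 to 60 N. Pads are 19 mm wide; open, the fingers measure 117 mm over their backs; the gripper's body (75 mm by 190 mm) begins 51 mm behind the grasp point.
Start: joints at [-55.199, 22.042, 0.453, 0, -68.411, -14.817], TCP at [0.214, -0.587, 0.22] pointing down, gripper open.
Joint ranges: [-179.83, 179.83], [-69.29, 118.12], [-61.27, 80.66], [-181.25, 117.63], [-171.15, -9.14], [-177.46, 177.46]. Speed limits (degrees/s): [159.86, 159.86, 180, 180, 180, 180].

## Interface

Orientations are given as a 3x3 rotation matrix whose columns are the frame's x, y, z axes.
In Python, from station import sense, capture, finish_job, search_frame, masks_of gives the robot as it stands.
- The arm moves only by the tool drive_tool, never from a script. Its argument "rows" is a list of rows, each a list of 7 numbers: the opening in per cent of the stroke, from 0 (shut) to 100 (fully open), then the shift along the world's x, y, z in mm, then the turn, a rotation vector about the world's x, y, z in rad. In form: [[fingers, dx, dy, dz, wx, wy, wz], ...]. A call has 1 to 5 rows; each row shifts and turns the commanded pose from where the row before left it; what a row does not reach is not made up. A row lasts 1/12 s, in which the tool goes at most 41.7 mm and 7.16 degrees, less where a joint would pass 70% of its speed; a pose out of reach is approached as far as the arm can. A call is refused whole if a number of a shift passes 41.7 or a number of a turn 0.125, either way. A call with a gripper value outside its range is refused whole. The fingers move at their own pace and stop on an object; the grip force is fixed at half the most. Time passes only in rows, so rows that do not move let the fingers close. It gives the time, the measured TCP pose, the force, the opening and the grip force at its end, in the units of the state.
- sense(): the state, without advancing time (a new reading comes with each control period).
- capture(name): name is "scene" or "side" or "wrist"; returns a dict with "frame" (384x512x3 uint8, red, green, blue), "z_map" (384x512 float32, m along the optical axis (not along the pixel's ray), 0 where there is no reading), "fx", "fy", "cx", "cy" (pixels), "R" (3x3) and "t" (3): a world point X has camera coordinates R X + t; the wrist camera has in their place "T_tool_cam" (4x4, takes a point from camera to tool coordinates, whose origin is the TCP and whose axes are the flange's). Camera axes: x right, y down, z forward; pixel columns grow to the right and rows downward; lengths in m; the calibration is good to about 2 mm. The wrist camera is an equidistant fisheye: a pixel r from the principal point sees the ray r / f radians off the axis. A picture is of the moment at which its call begins: read the wrist's pose just before it.
- finish_job(): hands the job in; it is judged then, once.
Trained networks look in a picture, given as the dict that the camera call returned (one of the last four; its "shot" number tells which), for a name from the list of things; names that differ only in an ending like _2 or _b are one class to them, and where a whole thing is asked for, a point or a joint stands for the part that bears it (a point fixed in the world has none). Each returns a list of dicts, best first, with "p" (0 to 1); they miss things now and then, are a little off and sometimes report something else, mostly with a low value. They report only what shows in the picture. A call takes as long as a camera call. They do not tell look-alikes from the thing itself.
- search_frame(label, picture): "xy" ([column, row] in pixels, amid what is visible of it).
- masks_of(label, picture): "region" (384x512 bool, what is visible of it) and "xy" ([column, row] in pixels, amid what is visible of it).
The state is a dict: "time_s": time; "joints": joint angles; "joint_velocities": joint speeds; "effort": joint torques, N m; "tcp_pos": TCP position; "ee_rot": TCP orientation; "wrist_force": force on the tool from outside, world axes, zero at the start; "moment": the same for the moment, N m; "gripper_width": opening from 0.0 (shut) to 1.0 (fully open); "gripper_force": force on a finger pad.
Only numpy, scipy, OpenCV 4.12 (cv2) and the standard library are available. Lean on these libraries where they do the work, as an engineer would, in place of code of your own. Each camera call takes 0.05 s, during which the arm holds its last target. There are 200 camera calls.

## Working session

There is one attempt and no reset: what is moved stays moved. The work goes in short steps, Python scripts to look and compute and a tool call to move; the robot and the scene stay as the last step left them, time stands still between calls to the robot, and variables do not carry over. Pictures are saved under pics/ and viewed, at most 14 in all, crops included, and the job is handed in when it is done.

Besides the shell and the picture viewer there is one more tool, called in YAML: its name, and indented under it one key for each argument. drive_tool: Moves the arm, as the interface text tells. Its arguments: {"type":"object","properties":{"rows":{"type":"array"}},"required":["rows"]}

```bash
mkdir -p pics; cat > h.py <<'E'
import numpy as np, cv2
from station import sense, capture, finish_job, search_frame, masks_of
def save(c,n): cv2.imwrite('pics/'+n,cv2.cvtColor(c['frame'],cv2.COLOR_RGB2BGR))
def cloud(c,s=None):
    z=c['z_map']; v,u=np.mgrid[:384,:512]
    if 'R' in c:
        P=np.stack([(u-c['cx'])/c['fx']*z,(v-c['cy'])/c['fy']*z,z],-1)
        return (P-np.array(c['t']))@np.array(c['R'])
    a=(u-c['cx'])/c['fx'];b=(v-c['cy'])/c['fy'];r=np.hypot(a,b)+1e-9
    k=np.tan(r)/r*z
    P=np.stack([a*k,b*k,z],-1);T=np.array(c['T_tool_cam'])
    P=P@T[:3,:3].T+T[:3,3]
    return P@np.array(s['ee_rot']).T+np.array(s['tcp_pos'])
E
python3 - <<'E'
from h import *
s=sense();print(s)
for n in('scene','side'):
    c=capture(n);save(c,n+'0.png');np.save(n+'0.npy',c,allow_pickle=True)
    P=cloud(c)
    for l in('module4','case','rail','lid_grip','coupling','leak_fluid','tape_roll','power_brick','wrench','tee','relief_valve'):
        for d in masks_of(l,c)[:6]:
            if d['p']<.3: continue
            q=P[d['region']&(c['z_map']>0)]
            print(n,l,round(d['p'],2),np.round(d['xy']),len(q),np.round(np.median(q,0),3) if len(q) else '',np.round(np.percentile(q,98,axis=0),3) if len(q) else '', np.round(np.percentile(q,2,axis=0),3) if len(q) else '')
E
```

```text
{'time_s': 0.0, 'joints': array([-5.51993206e+01,  2.20903036e+01,  3.80816043e-01, -2.81368525e-02,
       -6.84107506e+01, -1.48173204e+01]), 'joint_velocities': array([ 0.03869084,  0.01866793, -0.02323827,  0.12507274,  0.00440171,
       -0.03345951]), 'effort': array([-3.27401858e-05, -3.90666425e+01,  1.87397325e+01,  4.21982199e+00,
        1.08785997e-02, -2.15432797e-04]), 'tcp_pos': array([ 0.21341156, -0.58679932,  0.21867371]), 'ee_rot': array([[-9.39853778e-01, -3.41576052e-01, -8.22709414e-04],
       [-3.41577030e-01,  9.39851689e-01,  1.98378234e-03],
       [ 9.56122911e-05,  2.14548397e-03, -9.99997694e-01]]), 'wrist_force': array([ 0.54532168,  0.23207555, -0.06087838]), 'moment': array([0.05124221, 0.00332798, 0.00651294]), 'gripper_force': 0.0, 'gripper_width': 1.0001772887357308}
side module4 0.98 [303. 169.] 530 [ 0.487 -0.138  0.067] [ 0.525 -0.124  0.109] [ 0.45  -0.165  0.036]
side module4 0.85 [305. 232.] 601 [0.37  0.092 0.037] [0.411 0.112 0.08 ] [0.345 0.064 0.003]
side module4 0.78 [281. 203.] 513 [0.495 0.012 0.039] [0.525 0.023 0.08 ] [ 0.466 -0.013 
[... 709 characters left out ...]

side leak_fluid 0.82 [168. 206.] 587 [0.73  0.2   0.053] [0.845 0.214 0.109] [ 0.716  0.088 -0.001]
side tape_roll 0.96 [176. 347.] 1067 [0.446 0.505 0.022] [0.48  0.557 0.025] [ 0.389  0.469 -0.001]
side tape_roll 0.5 [205. 238.] 7226 [0.537 0.284 0.106] [0.627 0.406 0.112] [0.48  0.091 0.056]
side power_brick 0.81 [207. 186.] 437 [0.726 0.021 0.03 ] [0.772 0.035 0.033] [ 0.679 -0.018  0.003]
side wrench 0.71 [245. 147.] 105 [ 0.77  -0.274  0.005] [ 0.836 -0.23   0.008] [ 0.675 -0.311 -0.   ]
side tee 0.64 [148. 326.] 719 [0.541 0.497 0.017] [0.583 0.519 0.021] [ 0.519  0.457 -0.002]
side relief_valve 0.65 [229. 164.] 210 [ 0.75  -0.135  0.017] [ 0.787 -0.104  0.024] [ 0.719 -0.169  0.002]
```

```bash
ls; ls pics
```

```text
h.py
pics
scene0.npy
side0.npy
scene0.png
side0.png
```

View pics/scene0.png

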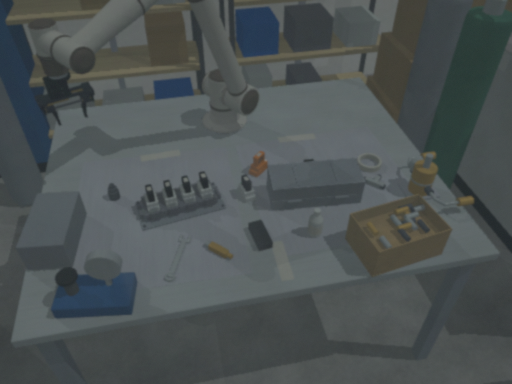

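View pics/side0.png

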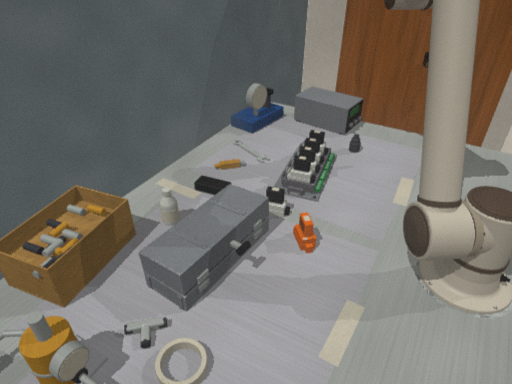

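The scene shows four white modules in the rail (side (302,168), (310,155), (315,146), (325,138)). The loose white one stands at side (281,203). The orange thing at (305,232) is the look-alike, and the white one at (281,203) fits the description. The case is shut or ajar, with its grip at side (241,248) facing the robot.

```bash
cat > geo.py <<'E'
from h import *
def rect(q,z): 
    r=cv2.minAreaRect((q[:,:2]*1000).astype(np.float32)); return np.round(r[0],1),np.round(r[1],1),round(r[2],1),len(q)
if __name__=='__main__':
  for n in('side','scene'):
    c=np.load(n+'0.npy',allow_pickle=True).item();P=cloud(c).reshape(-1,3);F=c['frame'].reshape(-1,3).astype(int)
    ok=(c['z_map'].reshape(-1)>0);P=P[ok];F=F[ok]
    def box(x0,x1,y0,y1,z0,z1):
        m=(P[:,0]>x0)&(P[:,0]<x1)&(P[:,1]>y0)&(P[:,1]<y1)&(P[:,2]>z0)&(P[:,2]<z1);return P[m],F[m]
    q,_=box(.42,.68,.05,.45,.095,.125)
    A=np.c_[q[:,:2],np.ones(len(q))];k=np.linalg.lstsq(A,q[:,2],rcond=None)[0]
    print(n,'lid top',rect(q,0),'plane',k,'z',q[:,2].mean())
    q,_=box(.38,.48,.1,.4,.05,.09);print('front/grip',rect(q[q[:,0]<.475],0),np.round(np.median(q,0),3))
    qf,_=box(.42,.6,-.38,-.1,.1,.12)
    for y in(-.335,-.27,-.207,-.145):
        q=qf[abs(qf[:,1]-y)<.03];print('fin',y,rect(q,0),q[:,2].mean())
    q,_=box(.44,.55,-.03,.05,.07,.09);print('m4 fin',rect(q,0),q[:,2].mean())
    q,_=box(.43,.56,-.05,.05,.033,.042);print('m4 house',rect(q,0))
    q,_=box(.38,.62,-.45,-.06,.004,.02);print('rail',rect(q,0))
E
python3 geo.py
python3 - <<'E'
import cv2
a=cv2.imread('pics/side0.png');b=cv2.resize(a[150:290,130:350],(800,509),interpolation=2);cv2.imwrite('pics/crop1.png',cv2.convertScaleAbs(b,alpha=1.5))
E
sed -i 's/x/x/' geo.py
```

```text
side lid top (array([561. , 240.7]), array([328. , 130.8]), 85.3, 5291) plane [-0.02710977  0.00025013  0.12205451] z 0.10707732435477071
front/grip (array([462.7, 249.6]), array([37.7, 23. ]), 85.7, 139) [0.459 0.253 0.084]
fin -0.335 (array([ 522.4, -337.1]), array([49.3, 23.6]), 7.4, 70) 0.10644685205045384
fin -0.27 (array([ 512.6, -274. ]), array([48.5, 25. ]), 7.2, 78) 0.10655501391631425
fin -0.207 (array([ 503.5, -210.3]), array([50.5, 23.1]), 9.7, 82) 0.10645260044721662
fin -0.145 (array([ 491.9, -147.3]), array([48.5, 28.3]), 9.1, 95) 0.10678541009358163
m4 fin (array([505.3,   2.9]), array([48.8, 23.3]), 11.8, 119) 0.07681617273254722
m4 house (array([497.5,   1.4]), array([47.3, 41.4]), 15.5, 89)
rail (array([ 511.1, -239.1]), array([150. , 297.1]), 9.2, 378)
scene lid top (array([0., 0.]), array([0., 0.]), 0.0, 0) plane [0. 0. 0.] z nan
front/grip (array([0., 0.]), array([0., 0.]), 0.0, 0) [nan nan nan]
fin -0.335 (array([0., 0.]), array([0., 0.]), 0.0, 0) nan
fin -0.27 (array([0., 0.]), array([0., 0.]), 0.0, 0) nan
fin -0.207 (array([0., 0.]), array([0., 0.]), 0.0, 0) nan
fin -0.145 (array([0., 0.]), array([0., 0.]), 0.0, 0) nan
m4 fin (array([0., 0.]), array([0., 0.]), 0.0, 0) nan
m4 house (array([0., 0.]), array([0., 0.]), 0.0, 0)
rail (array([0., 0.]), array([0., 0.]), 0.0, 0)geo.py:12: RuntimeWarning: Mean of empty slice.
  print(n,'lid top',rect(q,0),'plane',k,'z',q[:,2].mean())
  ret = ret.dtype.type(ret / rcount)
  return _methods._mean(a, axis=axis, dtype=dtype,
  ret = um.true_divide(
geo.py:16: RuntimeWarning: Mean of empty slice.
  q=qf[abs(qf[:,1]-y)<.03];print('fin',y,rect(q,0),q[:,2].mean())
geo.py:17: RuntimeWarning: Mean of empty slice.
  q,_=box(.44,.55,-.03,.05,.07,.09);print('m4 fin',rect(q,0),q[:,2].mean())
```

View pics/crop1.png

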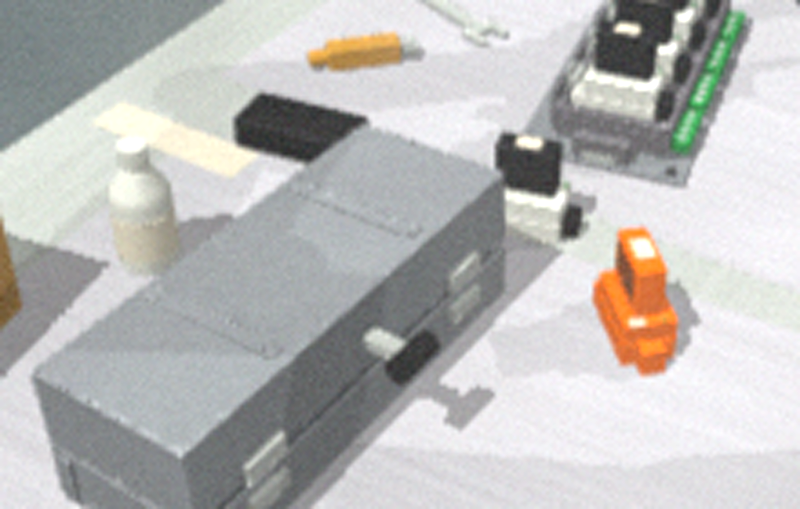

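drive_tool:
  rows:
    - [60, 40, 20, 0, 0, 0, 0]
    - [60, 40, 20, 0, 0, 0, 0]
    - [60, 40, 20, 0, 0, 0, 0]
    - [60, 40, 20, 0, 0, 0, 0]
    - [60, 40, 20, 0, 0, 0, 0]

```text
time_s: 1.62
tcp_pos: [0.4014, -0.4931, 0.22]
ee_rot: [[-0.94, -0.341, 0.0], [-0.341, 0.94, -0.0], [-0.0, -0.0, -1.0]]
wrist_force: [0.3, -1.3, 1.0]
gripper_width: 0.708
gripper_force: 0.0
```

drive_tool:
  rows:
    - [60, 3, 41, 0, 0, 0, -0.03]
    - [60, 3, 41, 0, 0, 0, -0.03]
    - [60, 3, 41, 0, 0, 0, -0.03]
    - [60, 3, 41, 0, 0, 0, -0.03]
    - [60, 3, 41, 0, 0, 0, -0.03]

```text
time_s: 2.03
tcp_pos: [0.4149, -0.2874, 0.2198]
ee_rot: [[-0.981, -0.196, 0.0], [-0.196, 0.981, -0.0], [-0.0, -0.0, -1.0]]
wrist_force: [0.8, 1.4, 0.6]
gripper_width: 0.602
gripper_force: 0.0
```

drive_tool:
  rows:
    - [60, 3, 41, 0, 0, 0, -0.03]
    - [60, 3, 41, 0, 0, 0, -0.03]
    - [60, 3, 41, 0, 0, 0, -0.03]
    - [60, 3, 41, 0, 0, 0, -0.03]
    - [60, 3, 41, 0, 0, 0, -0.03]

```text
time_s: 2.45
tcp_pos: [0.4297, -0.0823, 0.2202]
ee_rot: [[-0.999, -0.047, 0.001], [-0.047, 0.999, 0.0], [-0.001, 0.0, -1.0]]
wrist_force: [0.1, -1.2, -1.1]
gripper_width: 0.598
gripper_force: 0.0
```

drive_tool:
  rows:
    - [60, 3, 41, 0, 0, 0, -0.03]
    - [60, 3, 41, 0, 0, 0, -0.03]
    - [60, 3, 41, 0, 0, 0, -0.03]
    - [60, 3, 41, 0, 0, 0, -0.03]
    - [60, 3, 41, 0, 0, 0, -0.011]

```text
time_s: 2.87
tcp_pos: [0.4446, 0.123, 0.2203]
ee_rot: [[-0.997, 0.083, 0.001], [0.083, 0.997, 0.001], [-0.001, 0.001, -1.0]]
wrist_force: [1.8, -0.5, 0.7]
gripper_width: 0.604
gripper_force: 0.0
```

drive_tool:
  rows:
    - [60, 1, 41, 0, 0, 0, 0]
    - [60, 1, 41, 0, 0, 0, 0]
    - [60, 1, 39, 0, 0, 0, 0]
    - [60, 0, 0, 0, 0, 0, 0]
    - [60, 0, 0, 0, 0, 0, 0]

```text
time_s: 3.28
tcp_pos: [0.4477, 0.2436, 0.2194]
ee_rot: [[-0.997, 0.079, -0.0], [0.079, 0.997, -0.0], [0.0, -0.0, -1.0]]
wrist_force: [0.0, -0.2, -0.2]
gripper_width: 0.599
gripper_force: 0.0
```

```bash
cat > w.py <<'E'
from h import *
import sys
s=sense();c=capture('wrist');save(c,sys.argv[1]+'.png');np.save(sys.argv[1]+'.npy',dict(c=c,s=s),allow_pickle=True)
print(s['time_s'],np.round(s['tcp_pos'],4),np.degrees(np.arctan2(s['ee_rot'][1,1],s['ee_rot'][0,1])).round(2),s['gripper_width'],np.round(s['wrist_force'],1),np.round(s['joints']))
print(np.round(c['T_tool_cam'],3),c['fx'],c['cx'],c['cy'])
P=cloud(c,s);np.save('P.npy',P)
for l in sys.argv[2:]:
    for d in masks_of(l,c)[:6]:
        q=P[d['region']&(c['z_map']>0)]
        if len(q) and d['p']>.25: print(l,round(d['p'],2),np.round(d['xy']),np.round(np.median(q,0),4),np.round(np.percentile(q,[3,97],axis=0),3).tolist())
E
python3 w.py w1 lid_grip case module4
```

```text
3.2833 [0.4477 0.2436 0.2194] 85.47 0.5990667771724815 [ 0.  -0.2 -0.2] [  47.   11.  -15.   -0.  -64. -141.]
[[-0.    -0.953 -0.303  0.083]
 [ 1.    -0.    -0.    -0.002]
 [ 0.    -0.303  0.953 -0.164]
 [ 0.     0.     0.     1.   ]] 297.3186396354542 254.32816789235525 192.72679475611514
lid_grip 0.69 [ 32. 207.] [ 0.4716 -0.1232  0.0236] [[0.423, -0.201, 0.003], [0.553, -0.096, 0.057]]
case 0.57 [256. 228.] [0.502  0.2383 0.1001] [[0.464, 0.097, 0.01], [0.608, 0.388, 0.112]]
module4 0.93 [119. 131.] [0.3771 0.0846 0.0386] [[0.348, 0.052, 0.001], [0.411, 0.107, 0.08]]
module4 0.73 [ 86. 224.] [0.4955 0.0078 0.038 ] [[0.466, -0.017, 0.004], [0.525, 0.021, 0.08]]
module4 0.7 [ 10. 227.] [ 0.4911 -0.1384  0.061 ] [[0.452, -0.161, 0.037], [0.527, -0.129, 0.095]]
module4 0.69 [257. 232.] [0.502  0.2382 0.0998] [[0.466, 0.097, 0.011], [0.608, 0.387, 0.112]]
```

View pics/w1.png

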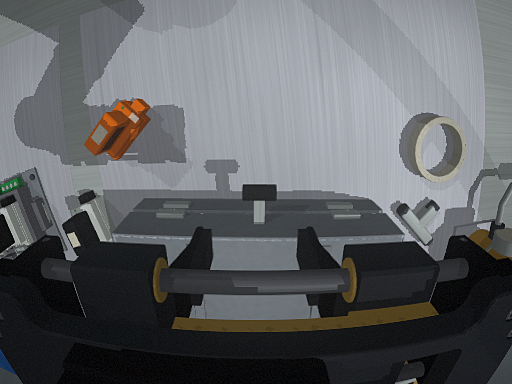

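The wrist view shows the black grip bar at (260,191), with the case behind it, the orange look-alike at (117,128) and module4 at (85,220).

```bash
python3 - <<'E'
import numpy as np,cv2
P=np.load('P.npy');q=P[183:202,240:282].reshape(-1,3);q=q[(q[:,2]>.06)&(q[:,2]<.11)&(q[:,0]<.475)]
print(np.round(np.percentile(q,[2,50,98],axis=0),4));t=q[q[:,2]>np.percentile(q[:,2],98)-.006]
print(cv2.minAreaRect((t[:,:2]*1000).astype(np.float32)),t[:,2].mean())
E
```

```text
[[0.4509 0.2294 0.08  ]
 [0.4581 0.2463 0.0868]
 [0.469  0.2633 0.0892]]
((460.74755859375, 246.1710968017578), (35.283145904541016, 17.39679527282715), 86.91462707519531) 0.08680024219028148
```

drive_tool:
  rows:
    - [60, 13, 3, -30, 0, 0, 0]
    - [60, 0, 0, -40, 0, 0, 0]
    - [60, 0, 0, -40, 0, 0, 0]
    - [60, 0, 0, -30, 0, 0, 0]
    - [60, 0, 0, 0, 0, 0, 0]

```text
time_s: 3.9
tcp_pos: [0.4575, 0.2403, 0.0743]
ee_rot: [[-0.996, 0.086, -0.01], [0.086, 0.996, -0.008], [0.009, -0.009, -1.0]]
wrist_force: [-1.2, 0.1, -0.2]
gripper_width: 0.598
gripper_force: 0.0
```

drive_tool:
  rows:
    - [30, 0, 0, 0, 0, 0, 0]
    - [30, 0, 0, 0, 0, 0, 0]
    - [30, 0, 0, 0, 0, 0, 0]
    - [30, 0, 0, 0, 0, 0, 0]
    - [30, 0, 0, 0, 0, 0, 0]

```text
time_s: 4.32
tcp_pos: [0.4627, 0.2472, 0.0823]
ee_rot: [[-0.997, 0.081, 0.005], [0.081, 0.997, 0.006], [-0.005, 0.006, -1.0]]
wrist_force: [0.2, 4.1, 0.4]
gripper_width: 0.398
gripper_force: 30.0
```

```bash
python3 - <<'E'
from math import *
# lid arc, steps of grip from theta0
R=hypot(164,26);a0=atan2(26,-164);t=.04;n=26
p=lambda t:(R*cos(a0-t),R*sin(a0-t))
ya=radians(-4.6)
L=[]
for i in range(n):
    t2=t+1.56/n;d=[p(t2)[k]-p(t)[k] for k in(0,1)];L.append([0 ,round(d[0]*cos(ya),1),round(d[0]*sin(ya),1),round(d[1],1),0,0,0]);t=t2
for i in range(0,n,5):print(L[i:i+5])
E
```

```text
[[0, 2.2, -0.2, 9.7, 0, 0, 0], [0, 2.8, -0.2, 9.6, 0, 0, 0], [0, 3.4, -0.3, 9.4, 0, 0, 0], [0, 3.9, -0.3, 9.1, 0, 0, 0], [0, 4.5, -0.4, 8.9, 0, 0, 0]]
[[0, 5.0, -0.4, 8.6, 0, 0, 0], [0, 5.5, -0.4, 8.3, 0, 0, 0], [0, 6.0, -0.5, 7.9, 0, 0, 0], [0, 6.5, -0.5, 7.6, 0, 0, 0], [0, 6.9, -0.6, 7.2, 0, 0, 0]]
[[0, 7.3, -0.6, 6.7, 0, 0, 0], [0, 7.7, -0.6, 6.3, 0, 0, 0], [0, 8.1, -0.6, 5.8, 0, 0, 0], [0, 8.4, -0.7, 5.3, 0, 0, 0], [0, 8.7, -0.7, 4.8, 0, 0, 0]]
[[0, 9.0, -0.7, 4.3, 0, 0, 0], [0, 9.2, -0.7, 3.7, 0, 0, 0], [0, 9.4, -0.8, 3.2, 0, 0, 0], [0, 9.6, -0.8, 2.6, 0, 0, 0], [0, 9.7, -0.8, 2.0, 0, 0, 0]]
[[0, 9.8, -0.8, 1.4, 0, 0, 0], [0, 9.9, -0.8, 0.8, 0, 0, 0], [0, 9.9, -0.8, 0.2, 0, 0, 0], [0, 9.9, -0.8, -0.4, 0, 0, 0], [0, 9.9, -0.8, -1.0, 0, 0, 0]]
[[0, 9.8, -0.8, -1.6, 0, 0, 0]]
```

drive_tool:
  rows:
    - [30, 2.2, -0.2, 9.7, 0, 0, 0]
    - [30, 2.8, -0.2, 9.6, 0, 0, 0]
    - [30, 3.4, -0.3, 9.4, 0, 0, 0]
    - [30, 3.9, -0.3, 9.1, 0, 0, 0]
    - [30, 4.5, -0.4, 8.9, 0, 0, 0]

```text
time_s: 4.73
tcp_pos: [0.4808, 0.2457, 0.1279]
ee_rot: [[-0.997, 0.082, 0.007], [0.082, 0.997, 0.006], [-0.007, 0.006, -1.0]]
wrist_force: [8.7, 3.4, -11.2]
gripper_width: 0.398
gripper_force: 30.0
```

drive_tool:
  rows:
    - [30, 5.0, -0.4, 8.6, 0, 0, 0]
    - [30, 5.5, -0.4, 8.3, 0, 0, 0]
    - [30, 6.0, -0.5, 7.9, 0, 0, 0]
    - [30, 6.5, -0.5, 7.6, 0, 0, 0]
    - [30, 6.9, -0.6, 7.2, 0, 0, 0]

```text
time_s: 5.15
tcp_pos: [0.51, 0.2431, 0.166]
ee_rot: [[-0.997, 0.083, 0.005], [0.083, 0.997, 0.006], [-0.005, 0.006, -1.0]]
wrist_force: [9.0, 6.4, -13.3]
gripper_width: 0.391
gripper_force: 30.0
```

drive_tool:
  rows:
    - [30, 7.3, -0.6, 6.7, 0, 0, 0]
    - [30, 7.7, -0.6, 6.3, 0, 0, 0]
    - [30, 8.1, -0.6, 5.8, 0, 0, 0]
    - [30, 8.4, -0.7, 5.3, 0, 0, 0]
    - [30, 8.7, -0.7, 4.8, 0, 0, 0]

```text
time_s: 5.57
tcp_pos: [0.5481, 0.2398, 0.1936]
ee_rot: [[-0.997, 0.083, 0.0], [0.083, 0.997, 0.004], [0.0, 0.004, -1.0]]
wrist_force: [2.5, 6.8, -11.1]
gripper_width: 0.386
gripper_force: 30.0
```

drive_tool:
  rows:
    - [30, 9.0, -0.7, 4.3, 0, 0, 0]
    - [30, 9.2, -0.7, 3.7, 0, 0, 0]
    - [30, 9.4, -0.8, 3.2, 0, 0, 0]
    - [30, 9.6, -0.8, 2.6, 0, 0, 0]
    - [30, 9.7, -0.8, 2.0, 0, 0, 0]

```text
time_s: 5.98
tcp_pos: [0.5941, 0.2359, 0.2102]
ee_rot: [[-0.997, 0.082, -0.001], [0.082, 0.997, 0.004], [0.002, 0.003, -1.0]]
wrist_force: [-1.5, 6.1, -4.8]
gripper_width: 0.377
gripper_force: 30.0
```

drive_tool:
  rows:
    - [30, 9.8, -0.8, 1.4, 0, 0, 0]
    - [30, 9.9, -0.8, 0.8, 0, 0, 0]
    - [30, 9.9, -0.8, 0.2, 0, 0, 0]
    - [30, 9.9, -0.8, -0.4, 0, 0, 0]
    - [30, 9.9, -0.8, -1.0, 0, 0, 0]

```text
time_s: 6.4
tcp_pos: [0.6442, 0.2317, 0.2131]
ee_rot: [[-0.997, 0.082, 0.001], [0.082, 0.997, 0.003], [-0.001, 0.003, -1.0]]
wrist_force: [-1.2, 5.0, 1.2]
gripper_width: 0.374
gripper_force: 30.0
```

drive_tool:
  rows:
    - [30, 9.8, -0.8, -1.6, 0, 0, 0]
    - [30, 0, 0, 0, 0, 0, 0]
    - [30, 0, 0, 0, 0, 0, 0]
    - [30, 0, 0, 0, 0, 0, 0]
    - [30, 0, 0, 0, 0, 0, 0]

```text
time_s: 6.82
tcp_pos: [0.6558, 0.2307, 0.2118]
ee_rot: [[-0.997, 0.082, 0.006], [0.082, 0.997, 0.004], [-0.005, 0.004, -1.0]]
wrist_force: [2.9, 3.7, -0.2]
gripper_width: 0.365
gripper_force: 30.0
```

drive_tool:
  rows:
    - [60, 0, 0, 0, 0, 0, 0]
    - [60, 0, 0, 0, 0, 0, 0]
    - [60, 0, 0, 0, 0, 0, 0]
    - [60, 0, 0, 20, 0, 0, 0]
    - [60, 0, 0, 40, 0, 0, 0]

```text
time_s: 7.23
tcp_pos: [0.6507, 0.2272, 0.2642]
ee_rot: [[-0.996, 0.083, -0.014], [0.083, 0.997, -0.007], [0.013, -0.008, -1.0]]
wrist_force: [1.3, 0.3, -1.3]
gripper_width: 0.582
gripper_force: 0.0
```

drive_tool:
  rows:
    - [60, -10, 0, 40, 0, 0, 0]
    - [60, -25, 0, 20, 0, 0, 0]
    - [60, -25, 0, 0, 0, 0, 0]
    - [60, 0, 0, 0, 0, 0, 0]
    - [60, 0, 0, 0, 0, 0, 0]

```text
time_s: 7.65
tcp_pos: [0.5927, 0.2283, 0.3313]
ee_rot: [[-0.997, 0.082, 0.0], [0.082, 0.997, -0.0], [-0.0, -0.0, -1.0]]
wrist_force: [0.6, 0.5, -0.3]
gripper_width: 0.604
gripper_force: 0.0
```

```bash
python3 w.py w2 ; python3 - <<'E'
from h import *
c=capture('side');np.save('side1.npy',c,allow_pickle=True);a=c['frame'][150:310,110:330,::-1]
b=cv2.imread('pics/w2.png')
cv2.imwrite('pics/comb.png',np.vstack([cv2.resize(a,(413,300)),cv2.resize(b,(413,300))]))
E
```

```text
7.65 [0.5927 0.2283 0.3313] 85.32 0.603890005052442 [ 0.6  0.5 -0.3] [  36.   20.   13.    0.  -83. -130.]
[[-0.    -0.953 -0.303  0.083]
 [ 1.    -0.    -0.    -0.002]
 [ 0.    -0.303  0.953 -0.164]
 [ 0.     0.     0.     1.   ]] 297.3186396354542 254.32816789235525 192.72679475611514
```

View pics/comb.png

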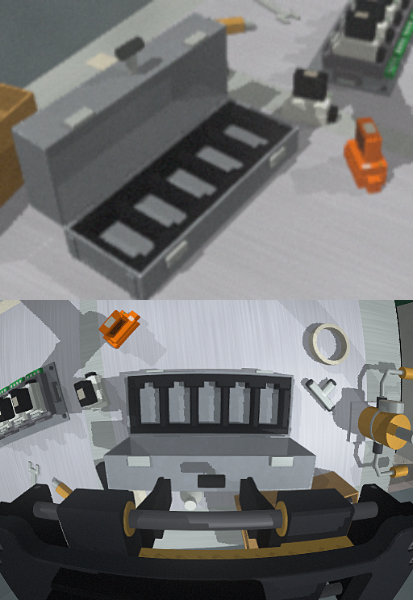

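The lid stands open past upright in both views, and all five pockets are empty (wrist panel about (149,405) to (269,405)). Next I'll locate the pockets.

```bash
cat > pk.py <<'E'
from h import *
c=np.load('side1.npy',allow_pickle=True).item()
d=np.load('w2.npy',allow_pickle=True).item()
for n,c,P in(('side',c,cloud(c)),('wrist',d['c'],cloud(d['c'],d['s']))):
    ins=(P[...,0]>.48)&(P[...,0]<.64)&(P[...,1]>.07)&(P[...,1]<.41)
    fl=ins&(P[...,2]>.005)&(P[...,2]<.024)&(c['z_map']>0)
    g=cv2.connectedComponentsWithStats(fl.astype(np.uint8),connectivity=4)
    C=[]
    for i in range(1,g[0]):
        if g[2][i,4]<60: continue
        q=P[g[1]==i];r=cv2.minAreaRect((q[:,:2]*1000).astype(np.float32));C.append(q.mean(0));print(n,len(q),np.round(r[0],1),np.round(r[1],1),round(r[2],1),'z',q[:,2].mean().round(4),np.round(q.mean(0)*1000,1))
    m=ins&(abs(P[...,2]-.046)<.010)
    q=P[m];r=cv2.minAreaRect((q[:,:2]*1000).astype(np.float32));print(n,'rim',r)
    m=ins&(abs(P[...,2]-.041)<.008)&(c['frame'].max(-1)<70);q=P[m];print('ins z',np.median(q[:,2]),cv2.minAreaRect((q[:,:2]*1000).astype(np.float32)))
E
python3 pk.py
```

```text
side 196 [558.7 111.2] [29.6 70.9] 86.2 z 0.0149 [561.  105.8  14.9]
side 460 [494.7 247.5] [327.9  13.6] 83.6 z 0.0139 [497.3 271.8  13.9]
side 235 [563.9 173. ] [34.  70.8] 86.6 z 0.0148 [566.9 167.3  14.8]
side 288 [567.9 232.9] [34.2 71.6] 85.5 z 0.0147 [571.4 228.2  14.7]
side 338 [573.8 292.5] [35.5 72.7] 88.8 z 0.0145 [576.8 289.7  14.5]
side 398 [578.8 354. ] [37.4 69.5] 86.9 z 0.0143 [581.8 350.9  14.3]
side 157 [580.3 403.7] [  5.5 107.2] 86.2 z 0.0145 [580.4 402.9  14.5]
side rim ((563.4129028320312, 241.94873046875), (333.0875549316406, 160.52720642089844), 88.18465423583984)
ins z 0.04023561994729928 ((560.2682495117188, 238.3395233154297), (315.682861328125, 117.81412506103516), 85.12226104736328)
wrist 1370 [553.4 176.2] [43.6 89.2] 85.6 z 0.0137 [556.7 175.9  13.7]
wrist 1407 [558.5 237.9] [44.3 87.4] 85.0 z 0.0136 [562.2 237.3  13.6]
wrist 1233 [548.2 115.6] [41.5 88.6] 84.8 z 0.0139 [551.7 114.2  13.9]
wrist 1340 [564.5 298.5] [43.  88.2] 85.4 z 0.0138 [567.9 298.8  13.8]
wrist 1194 [569.2 358.6] [42.6 87.6] 85.0 z 0.0139 [572.6 360.2  13.9]
wrist rim ((560.2344970703125, 238.28152465820312), (335.7241516113281, 159.66343688964844), 89.94981384277344)
ins z 0.040933697709440886 ((561.1163940429688, 237.91519165039062), (319.0233154296875, 123.53192138671875), 84.84915161132812)
```

drive_tool:
  rows:
    - [55, 0, -40, 0, 0, 0, 0.02]
    - [55, 0, -40, 0, 0, 0, 0.02]
    - [55, 0, -40, 0, 0, 0, 0.02]
    - [55, 0, -40, 0, 0, 0, 0.02]
    - [55, 0, -40, 0, 0, 0, 0.02]

```text
time_s: 8.17
tcp_pos: [0.594, 0.027, 0.3289]
ee_rot: [[-1.0, -0.019, -0.003], [-0.019, 1.0, -0.001], [0.003, -0.001, -1.0]]
wrist_force: [1.0, 1.1, 0.6]
gripper_width: 0.551
gripper_force: 0.0
```

drive_tool:
  rows:
    - [55, 0, -40, 0, 0, 0, 0.02]
    - [55, 0, -40, 0, 0, 0, 0.02]
    - [55, 0, -40, 0, 0, 0, 0.02]
    - [55, 0, -40, 0, 0, 0, 0.02]
    - [55, 0, -40, 0, 0, 0, 0.02]

```text
time_s: 8.58
tcp_pos: [0.5938, -0.1734, 0.3289]
ee_rot: [[-0.993, -0.118, -0.003], [-0.118, 0.993, -0.0], [0.003, 0.0, -1.0]]
wrist_force: [0.1, -0.3, -0.7]
gripper_width: 0.55
gripper_force: 0.0
```

drive_tool:
  rows:
    - [55, 0, -40, 0, 0, 0, 0.02]
    - [55, 0, -30, 0, 0, 0, 0.02]
    - [55, 0, 0, 0, 0, 0, 0]
    - [55, 0, 0, 0, 0, 0, 0]
    - [55, 0, 0, 0, 0, 0, 0]

```text
time_s: 9.0
tcp_pos: [0.594, -0.2411, 0.3288]
ee_rot: [[-0.988, -0.156, -0.002], [-0.156, 0.988, 0.0], [0.002, 0.001, -1.0]]
wrist_force: [-0.3, 0.5, 0.5]
gripper_width: 0.555
gripper_force: 0.0
```

```bash
python3 w.py w3|head -1 ; cat > fins.py <<'E'
from h import *
import sys
d=np.load(sys.argv[1]+'.npy',allow_pickle=True).item();c=d['c'];P=cloud(c,d['s'])
zt=float(sys.argv[2]) if len(sys.argv)>2 else .11
f=(abs(P[...,2]-zt)<.009)&(c['z_map']>0)&(P[...,0]<.62)
g=cv2.connectedComponentsWithStats(f.astype(np.uint8),connectivity=4)
for i in range(1,g[0]):
    if g[2][i,4]<60: continue
    q=P[g[1]==i];r=cv2.minAreaRect((q[:,:2]*1000).astype(np.float32));print(len(q),np.round(g[3][i]),np.round(r[0],1),np.round(r[1],1),round(r[2],1),'z',q[:,2].mean().round(4))
E
python3 fins.py w3
```

```text
9.0 [ 0.594  -0.2411  0.3288] 98.98 0.5550986379054937 [-0.3  0.5  0.5] [ -8.  21.  14.  -0. -83. -73.]
3961 [ 22. 106.] [ 548.7 -638.3] [124.2 146.8] 86.0 z 0.1151
650 [236. 100.] [ 512.4 -279.5] [49.  22.5] 11.2 z 0.1091
657 [286. 100.] [ 502.2 -216.8] [48.5 22.3] 9.7 z 0.109
640 [188. 101.] [ 522.  -342.5] [48.9 22.8] 7.8 z 0.1088
640 [333. 102.] [ 493.2 -153.1] [50.3 24.3] 6.7 z 0.1088
```

View pics/w3.png

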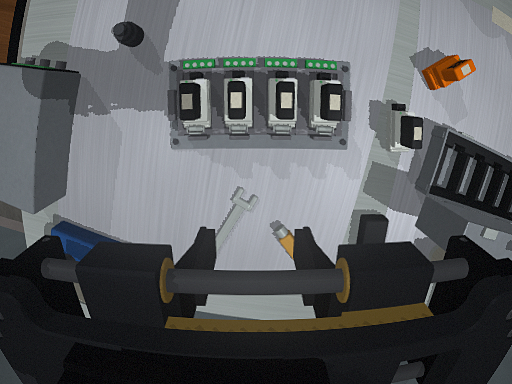

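The wrist view shows four rail modules with fins at (188,101), (236,100), (286,100) and (333,102). Module4 is at (405,130) and the orange look-alike at (449,71). I'll take the rail module nearest the case first.

drive_tool:
  rows:
    - [55, -33, 29, -20, 0, 0, 0]
    - [55, -34, 29, -40, 0, 0, 0]
    - [55, -34, 30, -40, 0, 0, 0]
    - [55, 0, 0, -40, 0, 0, 0]
    - [55, 0, 0, -38, 0, 0, 0]

```text
time_s: 9.47
tcp_pos: [0.5179, -0.1727, 0.1802]
ee_rot: [[-0.987, -0.161, 0.004], [-0.161, 0.987, -0.0], [-0.004, -0.001, -1.0]]
wrist_force: [1.5, -1.0, -0.6]
gripper_width: 0.547
gripper_force: 0.0
```

drive_tool:
  rows:
    - [55, 0, 0, -30, 0, 0, 0]
    - [55, 0, 0, -20, 0, 0, 0]
    - [55, 0, 0, -10, 0, 0, 0]
    - [55, 0, 0, 0, 0, 0, 0]
    - [55, 0, 0, 0, 0, 0, 0]

```text
time_s: 9.88
tcp_pos: [0.5193, -0.1744, 0.1203]
ee_rot: [[-0.987, -0.159, 0.001], [-0.159, 0.987, -0.001], [-0.001, -0.001, -1.0]]
wrist_force: [0.3, -0.3, 0.6]
gripper_width: 0.549
gripper_force: 0.0
```

drive_tool:
  rows:
    - [15, 0, 0, 0, 0, 0, 0]
    - [15, 0, 0, 0, 0, 0, 0]
    - [15, 0, 0, 0, 0, 0, 0]
    - [15, 0, 0, 0, 0, 0, 0]
    - [15, 0, 0, 0, 0, 0, 0]

```text
time_s: 10.3
tcp_pos: [0.5187, -0.175, 0.1202]
ee_rot: [[-0.988, -0.157, 0.001], [-0.157, 0.988, -0.0], [-0.001, -0.0, -1.0]]
wrist_force: [0.6, 0.8, -0.3]
gripper_width: 0.255
gripper_force: 0.0
```

A row is limited by its total length, so that move stopped short and the fingers closed between two fins. I'll back straight up and look again.

drive_tool:
  rows:
    - [20, 0, 0, 30, 0, 0, 0]
    - [55, 0, 0, 30, 0, 0, 0]
    - [55, -25, 22, 0, 0, 0, 0]
    - [55, 0, 0, 0, 0, 0, 0]
    - [55, 0, 0, 0, 0, 0, 0]

```text
time_s: 10.72
tcp_pos: [0.4928, -0.1525, 0.1804]
ee_rot: [[-0.987, -0.158, 0.001], [-0.158, 0.987, 0.0], [-0.001, -0.0, -1.0]]
wrist_force: [-0.3, 0.1, 0.3]
gripper_width: 0.441
gripper_force: 0.0
```

```bash
python3 w.py w4|head -1 ;python3 fins.py w4; python3 - <<'E'
from h import *
P=cloud(capture('side')).reshape(-1,3)
for y in(-.335,-.27,-.207,-.145):
    q=P[(abs(P[:,0]-.51)<.07)&(abs(P[:,1]-y)<.03)&(abs(P[:,2]-.11)<.01)]
    print(y,len(q),cv2.minAreaRect((q[:,:2]*1000).astype(np.float32)) if len(q) else '')
E
```

```text
10.7167 [ 0.4928 -0.1525  0.1804] 99.09 0.4411155898198034 [-0.3  0.1  0.3] [  1.  13. -18.  -0. -58. -82.]
1500 [256. 199.] [ 492.2 -153.2] [49.7 23. ] 10.0 z 0.1088
1462 [183. 199.] [ 502.6 -216. ] [49.9 23.5] 8.5 z 0.1086
1236 [117. 199.] [ 511.9 -278.8] [49.3 23. ] 9.7 z 0.1083
963 [ 63. 198.] [ 521.8 -342.2] [49.6 23.2] 8.3 z 0.1081
-0.335 68 ((521.981201171875, -336.6535949707031), (49.482139587402344, 24.080528259277344), 9.836845397949219)
-0.27 75 ((511.2340087890625, -272.78033447265625), (47.359474182128906, 26.614498138427734), 12.595983505249023)
-0.207 83 ((502.2342834472656, -208.46896362304688), (49.23984909057617, 21.459495544433594), 9.620017051696777)
-0.145 98 ((492.0293884277344, -146.6691436767578), (48.89016342163086, 25.257095336914062), 10.909664154052734)
```

drive_tool:
  rows:
    - [55, 0, 0, -30, 0, 0, 0]
    - [55, 0, 0, -30, 0, 0, 0]
    - [55, 0, 0, -20, 0, 0, 0]
    - [55, 0, 0, -9, 0, 0, 0]
    - [55, 0, 0, 0, 0, 0, 0]

```text
time_s: 11.23
tcp_pos: [0.4922, -0.1532, 0.088]
ee_rot: [[-0.988, -0.157, -0.006], [-0.157, 0.988, 0.0], [0.006, 0.001, -1.0]]
wrist_force: [-0.1, -0.5, 0.1]
gripper_width: 0.55
gripper_force: 0.0
```

drive_tool:
  rows:
    - [15, 0, 0, 0, 0, 0, 0]
    - [15, 0, 0, 0, 0, 0, 0]
    - [15, 0, 0, 0, 0, 0, 0]
    - [15, 0, 0, 0, 0, 0, 0]
    - [15, 0, 0, 0, 0, 0, 0]

```text
time_s: 11.65
tcp_pos: [0.494, -0.1529, 0.0915]
ee_rot: [[-0.988, -0.157, 0.002], [-0.157, 0.988, 0.0], [-0.002, -0.0, -1.0]]
wrist_force: [0.3, 1.4, 0.4]
gripper_width: 0.255
gripper_force: 0.3
```

drive_tool:
  rows:
    - [15, 0, 0, 0, 0, 0, 0]
    - [15, 0, 0, 0, 0, 0, 0]
    - [15, 0, 0, 2, 0, 0, 0]
    - [15, 0, 0, 3, 0, 0, 0]
    - [15, 0, 0, 5, 0, 0, 0]

```text
time_s: 12.07
tcp_pos: [0.491, -0.1526, 0.0983]
ee_rot: [[-0.988, -0.155, -0.005], [-0.155, 0.988, 0.001], [0.005, 0.002, -1.0]]
wrist_force: [-0.8, 0.2, -8.9]
gripper_width: 0.251
gripper_force: 29.9
```

drive_tool:
  rows:
    - [15, 0, 0, 10, 0, 0, 0]
    - [15, 0, 0, 20, 0, 0, 0]
    - [15, 0, 0, 20, 0, 0, 0]
    - [15, 0, 0, 0, 0, 0, 0]
    - [15, 0, 0, 0, 0, 0, 0]

```text
time_s: 12.48
tcp_pos: [0.4949, -0.153, 0.1528]
ee_rot: [[-0.988, -0.157, 0.005], [-0.157, 0.988, -0.0], [-0.005, -0.001, -1.0]]
wrist_force: [-0.2, -1.2, -1.6]
gripper_width: 0.246
gripper_force: 29.9
```

```bash
python3 w.py w5|head -1; python3 fins.py w5 .17
```

```text
12.4833 [ 0.4949 -0.153   0.1528] 99.06 0.24637216084379387 [-0.2 -1.2 -1.6] [  1.  15. -20.   0. -54. -82.]
3026 [254. 238.] [ 487.  -156.4] [37.4 39.8] 10.1 z 0.1703
82 [504. 363.] [616.  153.3] [40.3  7.8] 89.3 z 0.1729
```

View pics/w5.png

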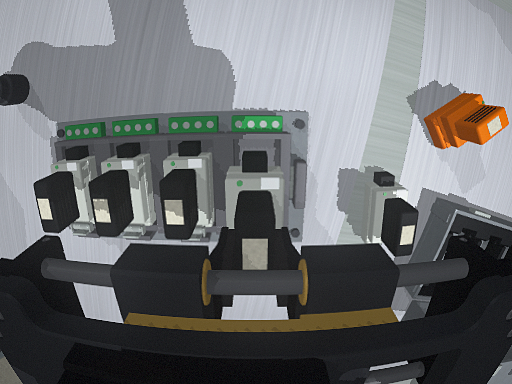

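drive_tool:
  rows:
    - [15, 0, 0, 15, 0, 0, 0]
    - [15, 6, 39, 0, 0, 0, -0.019]
    - [15, 6, 39, 0, 0, 0, -0.019]
    - [15, 6, 39, 0, 0, 0, -0.019]
    - [15, 6, 39, 0, 0, 0, -0.019]

```text
time_s: 12.95
tcp_pos: [0.5167, 0.0043, 0.1648]
ee_rot: [[-0.997, -0.08, -0.002], [-0.08, 0.997, -0.0], [0.002, -0.0, -1.0]]
wrist_force: [0.8, 0.2, -1.1]
gripper_width: 0.253
gripper_force: 30.0
```

drive_tool:
  rows:
    - [15, 6, 39, 0, 0, 0, -0.019]
    - [15, 6, 39, 0, 0, 0, -0.019]
    - [15, 6, 39, 0, 0, 0, -0.019]
    - [15, 6, 39, 0, 0, 0, -0.019]
    - [15, 6, 39, 0, 0, 0, -0.019]

```text
time_s: 13.37
tcp_pos: [0.5467, 0.1998, 0.1645]
ee_rot: [[-1.0, 0.014, -0.002], [0.014, 1.0, -0.001], [0.002, -0.001, -1.0]]
wrist_force: [1.1, 0.0, -1.1]
gripper_width: 0.253
gripper_force: 30.0
```

drive_tool:
  rows:
    - [15, 6, 39, 0, 0, 0, -0.019]
    - [15, 6, 39, 0, 0, 0, -0.019]
    - [15, 6, 39, 0, 0, 0, -0.019]
    - [15, 6, 39, 0, 0, 0, -0.017]
    - [15, 0, 0, 0, 0, 0, 0]

```text
time_s: 13.78
tcp_pos: [0.5717, 0.3605, 0.163]
ee_rot: [[-0.997, 0.082, 0.0], [0.082, 0.997, 0.001], [-0.0, 0.001, -1.0]]
wrist_force: [0.5, -1.2, -2.5]
gripper_width: 0.251
gripper_force: 30.0
```

drive_tool:
  rows:
    - [15, 0, 3, 0, 0, 0, 0]
    - [15, 0, 0, 0, 0, 0, 0]
    - [15, 0, 0, 0, 0, 0, 0]
    - [15, 0, 0, 0, 0, 0, 0]
    - [15, 0, 0, 0, 0, 0, 0]

```text
time_s: 14.2
tcp_pos: [0.5715, 0.3558, 0.1659]
ee_rot: [[-0.996, 0.088, 0.0], [0.088, 0.996, 0.0], [-0.0, 0.0, -1.0]]
wrist_force: [0.2, 0.3, -1.6]
gripper_width: 0.249
gripper_force: 30.0
```

```bash
python3 w.py w6|head -1; sed -e 's/side1.npy/side2.npy/' -e "s/'w2.npy'/'w6.npy'/" pk.py > pk2.py; python3 -c "
from h import *
np.save('side2.npy',capture('side'),allow_pickle=True)"; python3 pk2.py|grep wrist
```

```text
14.2 [0.5715 0.3558 0.1659] 84.93 0.2493498607613483 [ 0.2  0.3 -1.6] [  46.   29.    4.    0.  -65. -141.]
wrist 2758 [565.3 295.5] [42.2 85.6] 85.3 z 0.0139 [568.5 294.3  13.9]
wrist 530 [543.3 359.4] [44.5 28.9] 85.0 z 0.0138 [542.4 361.3  13.8]
wrist 2284 [560. 234.] [40.9 86.4] 86.2 z 0.0142 [563.4 231.9  14.2]
wrist 1756 [555.2 171.6] [36.8 86.9] 87.4 z 0.0146 [558.3 169.3  14.6]
wrist 1261 [549.8 108.4] [86.7 34.5] 0.3 z 0.015 [553.4 106.2  15. ]
wrist rim ((570.0225830078125, 237.72174072265625), (330.2563171386719, 160.8943634033203), 85.17911529541016)
```

View pics/w6.png

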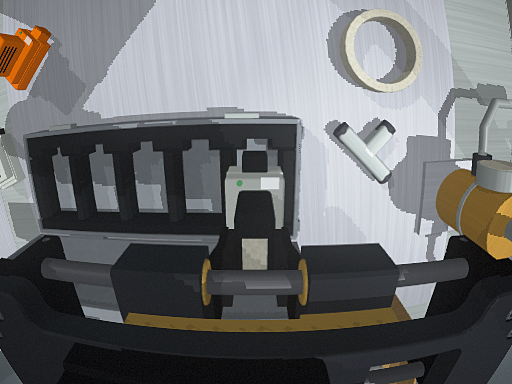

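drive_tool:
  rows:
    - [15, 2, 1.3, -20, 0, 0, 0]
    - [15, 0, 0, -25, 0, 0, 0]
    - [15, 0, 0, -11, 0, 0, 0]
    - [15, 0, 0, 0, 0, 0, 0]
    - [15, 0, 0, 0, 0, 0, 0]

```text
time_s: 14.72
tcp_pos: [0.5736, 0.358, 0.1094]
ee_rot: [[-0.996, 0.087, -0.0], [0.087, 0.996, -0.001], [0.0, -0.001, -1.0]]
wrist_force: [-0.2, -0.0, -1.6]
gripper_width: 0.253
gripper_force: 30.0
```

drive_tool:
  rows:
    - [15, 0, 0, -3, 0, 0, 0]
    - [15, 0, 0, -3, 0, 0, 0]
    - [15, 0, 0, -3, 0, 0, 0]
    - [15, 0, 0, -3, 0, 0, 0]
    - [15, 0, 0, -1, 0, 0, 0]

```text
time_s: 15.13
tcp_pos: [0.5732, 0.3583, 0.0962]
ee_rot: [[-0.996, 0.087, -0.0], [0.087, 0.996, -0.0], [0.0, -0.0, -1.0]]
wrist_force: [-1.3, -0.1, -2.3]
gripper_width: 0.251
gripper_force: 30.0
```

drive_tool:
  rows:
    - [15, 0, 0, 0, 0, 0, 0]
    - [15, 0, 0, 0, 0, 0, 0]
    - [15, 0, 0, 0, 0, 0, 0]
    - [15, 0, 0, 0, 0, 0, 0]
    - [15, 0, 0, 0, 0, 0, 0]

```text
time_s: 15.55
tcp_pos: [0.5735, 0.3584, 0.0967]
ee_rot: [[-0.996, 0.087, 0.0], [0.087, 0.996, 0.0], [-0.0, 0.0, -1.0]]
wrist_force: [-0.0, -1.0, -1.3]
gripper_width: 0.251
gripper_force: 30.0
```

No resistance so far, and the foot is in the mouth. Down to the floor.

drive_tool:
  rows:
    - [15, 0, 0, -3, 0, 0, 0]
    - [15, 0, 0, -3, 0, 0, 0]
    - [15, 0, 0, -3, 0, 0, 0]
    - [15, 0, 0, -3, 0, 0, 0]
    - [15, 0, 0, 0, 0, 0, 0]

```text
time_s: 15.97
tcp_pos: [0.5729, 0.358, 0.0834]
ee_rot: [[-0.996, 0.087, -0.002], [0.087, 0.996, -0.001], [0.001, -0.001, -1.0]]
wrist_force: [0.1, -0.1, -1.4]
gripper_width: 0.249
gripper_force: 30.0
```

drive_tool:
  rows:
    - [15, 0, 0, -2, 0, 0, 0]
    - [15, 0, 0, -2, 0, 0, 0]
    - [15, 0, 0, -2, 0, 0, 0]
    - [15, 0, 0, 0, 0, 0, 0]
    - [15, 0, 0, 0, 0, 0, 0]

```text
time_s: 16.38
tcp_pos: [0.5734, 0.3583, 0.0784]
ee_rot: [[-0.996, 0.087, -0.0], [0.087, 0.996, -0.0], [0.0, -0.0, -1.0]]
wrist_force: [-0.2, 0.1, -2.7]
gripper_width: 0.249
gripper_force: 30.0
```

drive_tool:
  rows:
    - [15, 0, 0, -3, 0, 0, 0]
    - [15, 0, 0, -1, 0, 0, 0]
    - [15, 0, 0, 0, 0, 0, 0]
    - [55, 0, 0, 0, 0, 0, 0]
    - [55, 0, 0, 0, 0, 0, 0]

```text
time_s: 16.8
tcp_pos: [0.5736, 0.3585, 0.0747]
ee_rot: [[-0.996, 0.087, 0.001], [0.087, 0.996, 0.001], [-0.001, 0.001, -1.0]]
wrist_force: [0.0, -0.1, -0.6]
gripper_width: 0.332
gripper_force: 0.0
```

drive_tool:
  rows:
    - [55, 0, 0, 0, 0, 0, 0]
    - [55, 0, 0, 20, 0, 0, 0]
    - [55, 0, 0, 40, 0, 0, 0]
    - [55, 0, 0, 40, 0, 0, 0]
    - [55, 0, 0, 0, 0, 0, 0]

```text
time_s: 17.22
tcp_pos: [0.5778, 0.3609, 0.1844]
ee_rot: [[-0.996, 0.085, 0.015], [0.086, 0.996, 0.009], [-0.014, 0.01, -1.0]]
wrist_force: [1.3, 0.6, 1.8]
gripper_width: 0.546
gripper_force: 0.0
```

```bash
python3 w.py w7|head -1;  python3 fins.py w7 .094
```

```text
17.2167 [0.5778 0.3609 0.1844] 85.1 0.5463389146818567 [1.3 0.6 1.8] [  46.   28.    5.    0.  -66. -141.]
806 [474. 179.] [575.6 607.8] [37.1 89.3] 44.0 z 0.0946
1315 [251. 185.] [571.2 357.2] [23.1 49.8] 85.6 z 0.0928
98 [ 23. 241.] [613.6  73.6] [12.1  5.2] 10.1 z 0.0939
```

drive_tool:
  rows:
    - [55, -5, -41, 0, 0, 0, 0.0175]
    - [55, -5, -41, 0, 0, 0, 0.0175]
    - [55, -5, -41, 0, 0, 0, 0.0175]
    - [55, -5, -41, 0, 0, 0, 0.0175]
    - [55, -5, -41, 0, 0, 0, 0.0175]

```text
time_s: 17.68
tcp_pos: [0.5473, 0.1514, 0.1735]
ee_rot: [[-1.0, -0.002, -0.001], [-0.002, 1.0, -0.001], [0.001, -0.001, -1.0]]
wrist_force: [0.1, -0.8, 0.3]
gripper_width: 0.551
gripper_force: 0.0
```

drive_tool:
  rows:
    - [55, -5, -41, 0, 0, 0, 0.0175]
    - [55, -5, -41, 0, 0, 0, 0.0175]
    - [55, -5, -41, 0, 0, 0, 0.0175]
    - [55, -5, -41, 0, 0, 0, 0.0175]
    - [55, -5, -41, 0, 0, 0, 0.0175]

```text
time_s: 18.1
tcp_pos: [0.5223, -0.0535, 0.1738]
ee_rot: [[-0.996, -0.089, -0.001], [-0.089, 0.996, 0.0], [0.001, 0.0, -1.0]]
wrist_force: [0.5, -1.0, -0.1]
gripper_width: 0.547
gripper_force: 0.0
```

drive_tool:
  rows:
    - [55, -5, -41, 0, 0, 0, 0.0175]
    - [55, -5, -41, 0, 0, 0, 0.0175]
    - [55, -5, -41, 0, 0, 0, 0.0175]
    - [55, -6, -41, 0, 0, 0, 0.0175]
    - [55, 0, 0, 0, 0, 0, 0]

```text
time_s: 18.52
tcp_pos: [0.5004, -0.2211, 0.1733]
ee_rot: [[-0.989, -0.151, -0.002], [-0.151, 0.989, -0.001], [0.002, -0.0, -1.0]]
wrist_force: [0.9, 0.7, -0.5]
gripper_width: 0.549
gripper_force: 0.0
```

drive_tool:
  rows:
    - [55, 0, -1, 0, 0, 0, 0]
    - [55, 0, 0, 0, 0, 0, 0]
    - [55, 0, 0, 0, 0, 0, 0]

```text
time_s: 18.77
tcp_pos: [0.5024, -0.2157, 0.1741]
ee_rot: [[-0.987, -0.158, -0.001], [-0.158, 0.987, 0.0], [0.001, 0.0, -1.0]]
wrist_force: [0.3, 0.3, 0.2]
gripper_width: 0.551
gripper_force: 0.0
```

```bash
python3 w.py w8|head -1;  python3 fins.py w8; python3 fins.py w8 .079
```

```text
18.7667 [ 0.5024 -0.2157  0.1741] 99.1 0.5507082981509137 [0.3 0.3 0.2] [ -6.  17. -14.  -0. -59. -75.]
1494 [181. 202.] [ 512.  -279.4] [48.5 23.6] 8.9 z 0.1086
1550 [256. 202.] [ 502.  -216.4] [49.5 23.3] 8.5 z 0.1088
1263 [114. 202.] [ 522.1 -342.1] [49.5 23. ] 7.9 z 0.1084
313 [505. 135.] [384.8  64.8] [23.9 33.6] 40.2 z 0.0768
97 [256. 168.] [ 478.4 -220.3] [ 2.2 21. ] 11.9 z 0.0795
404 [132. 188.] [ 517.7 -334.3] [52.5 18.1] 29.6 z 0.0795
210 [193. 181.] [ 507.1 -271.3] [51.6 18.7] 32.8 z 0.0795
776 [441. 224.] [506.2  -3.5] [49.9 23.7] 14.1 z 0.0777
```

drive_tool:
  rows:
    - [55, 0, 0, -30, 0, 0, 0]
    - [55, 0, 0, -30, 0, 0, 0]
    - [55, 0, 0, -15, 0, 0, 0]
    - [55, 0, 0, -8, 0, 0, 0]
    - [15, 0, 0, 0, 0, 0, 0]

```text
time_s: 19.23
tcp_pos: [0.5017, -0.2153, 0.0898]
ee_rot: [[-0.987, -0.159, -0.004], [-0.159, 0.987, 0.001], [0.004, 0.001, -1.0]]
wrist_force: [-0.2, 0.7, -1.1]
gripper_width: 0.523
gripper_force: 0.0
```

drive_tool:
  rows:
    - [15, 0, 0, 0, 0, 0, 0]
    - [15, 0, 0, 0, 0, 0, 0]
    - [15, 0, 0, 0, 0, 0, 0]
    - [15, 0, 0, 0, 0, 0, 0]
    - [15, 0, 0, 0, 0, 0, 0]

```text
time_s: 19.65
tcp_pos: [0.5031, -0.2167, 0.0927]
ee_rot: [[-0.988, -0.157, 0.002], [-0.157, 0.988, -0.0], [-0.002, -0.001, -1.0]]
wrist_force: [-0.2, 1.5, 3.6]
gripper_width: 0.251
gripper_force: 29.9
```

drive_tool:
  rows:
    - [15, 0, 0, 0, 0, 0, 0]
    - [15, 0, 0, 2, 0, 0, 0]
    - [15, 0, 0, 3, 0, 0, 0]
    - [15, 0, 0, 5, 0, 0, 0]
    - [15, 0, 0, 10, 0, 0, 0]

```text
time_s: 20.07
tcp_pos: [0.4998, -0.2163, 0.1094]
ee_rot: [[-0.988, -0.156, -0.007], [-0.156, 0.988, 0.002], [0.007, 0.003, -1.0]]
wrist_force: [0.9, 0.4, -2.1]
gripper_width: 0.25
gripper_force: 30.0
```

drive_tool:
  rows:
    - [15, 0, 0, 20, 0, 0, 0]
    - [15, 0, 0, 25, 0, 0, 0]
    - [15, 0, 0, 10, 0, 0, 0]
    - [15, 0, 0, 0, 0, 0, 0]

```text
time_s: 20.4
tcp_pos: [0.5049, -0.2172, 0.1706]
ee_rot: [[-0.987, -0.158, 0.008], [-0.158, 0.987, -0.002], [-0.008, -0.003, -1.0]]
wrist_force: [0.8, 0.4, -2.2]
gripper_width: 0.251
gripper_force: 30.0
```

drive_tool:
  rows:
    - [15, 5, 39.5, 0, 0, 0, -0.019]
    - [15, 5, 39.5, 0, 0, 0, -0.019]
    - [15, 5, 39.5, 0, 0, 0, -0.019]
    - [15, 5, 39.5, 0, 0, 0, -0.019]
    - [15, 5, 39.5, 0, 0, 0, -0.019]

```text
time_s: 20.82
tcp_pos: [0.5267, -0.0174, 0.1658]
ee_rot: [[-0.998, -0.061, -0.001], [-0.061, 0.998, 0.0], [0.001, 0.0, -1.0]]
wrist_force: [1.2, -0.4, -1.4]
gripper_width: 0.249
gripper_force: 30.0
```

drive_tool:
  rows:
    - [15, 5, 39.5, 0, 0, 0, -0.019]
    - [15, 5, 39.5, 0, 0, 0, -0.019]
    - [15, 5, 39.5, 0, 0, 0, -0.019]
    - [15, 5, 39.5, 0, 0, 0, -0.019]
    - [15, 5, 39.5, 0, 0, 0, -0.019]

```text
time_s: 21.23
tcp_pos: [0.5516, 0.1802, 0.1656]
ee_rot: [[-0.999, 0.033, -0.001], [0.033, 0.999, -0.001], [0.001, -0.001, -1.0]]
wrist_force: [0.5, -0.1, -2.1]
gripper_width: 0.248
gripper_force: 30.0
```

drive_tool:
  rows:
    - [15, 5, 39.5, 0, 0, 0, -0.019]
    - [15, 5, 39.5, 0, 0, 0, -0.019]
    - [15, 5, 39.5, 0, 0, 0, -0.017]
    - [15, 0, 0, 0, 0, 0, 0]
    - [15, 0, 0, 0, 0, 0, 0]

```text
time_s: 21.65
tcp_pos: [0.5666, 0.2988, 0.1645]
ee_rot: [[-0.996, 0.084, -0.002], [0.084, 0.996, -0.001], [0.002, -0.002, -1.0]]
wrist_force: [-0.2, -0.4, -1.6]
gripper_width: 0.249
gripper_force: 30.0
```

drive_tool:
  rows:
    - [15, 1, 1, -20, 0, 0, 0]
    - [15, 0, 0, -20, 0, 0, 0]
    - [15, 0, 0, -10, 0, 0, 0]
    - [15, 0, 0, 0, 0, 0, 0]
    - [15, 0, 0, 0, 0, 0, 0]

```text
time_s: 22.07
tcp_pos: [0.5684, 0.2968, 0.1162]
ee_rot: [[-0.996, 0.088, -0.001], [0.088, 0.996, -0.001], [0.001, -0.001, -1.0]]
wrist_force: [0.0, -0.1, -1.7]
gripper_width: 0.249
gripper_force: 30.0
```

```bash
python3 w.py w9|head -1
```

```text
22.0667 [0.5684 0.2968 0.1162] 84.96 0.2488777897016189 [ 0.  -0.1 -1.7] [  42.   28.   -5.    0.  -57. -137.]
```

drive_tool:
  rows:
    - [15, 0, 1.3, -4, 0, 0, 0]
    - [15, 0, 0, -4, 0, 0, 0]
    - [15, 0, 0, -4, 0, 0, 0]
    - [15, 0, 0, -4, 0, 0, 0]
    - [15, 0, 0, -4, 0, 0, 0]

```text
time_s: 22.53
tcp_pos: [0.5681, 0.2992, 0.0968]
ee_rot: [[-0.996, 0.087, -0.001], [0.087, 0.996, -0.0], [0.0, -0.0, -1.0]]
wrist_force: [1.6, 1.3, -0.1]
gripper_width: 0.245
gripper_force: 30.0
```

drive_tool:
  rows:
    - [15, 0, 0, -3, 0, 0, 0]
    - [15, 0, 0, -3, 0, 0, 0]
    - [15, 0, 0, -3, 0, 0, 0]
    - [15, 0, 0, -3, 0, 0, 0]
    - [15, 0, 0, 0, 0, 0, 0]

```text
time_s: 22.95
tcp_pos: [0.568, 0.2989, 0.0835]
ee_rot: [[-0.996, 0.087, -0.001], [0.087, 0.996, -0.001], [0.001, -0.001, -1.0]]
wrist_force: [-1.1, -0.9, -2.3]
gripper_width: 0.249
gripper_force: 30.0
```

drive_tool:
  rows:
    - [15, 0, 0, -3, 0, 0, 0]
    - [15, 0, 0, -2, 0, 0, 0]
    - [15, 0, 0, -2, 0, 0, 0]
    - [15, 0, 0, -1, 0, 0, 0]
    - [15, 0, 0, 0, 0, 0, 0]

```text
time_s: 23.37
tcp_pos: [0.5681, 0.2991, 0.0767]
ee_rot: [[-0.996, 0.087, -0.001], [0.087, 0.996, -0.0], [0.001, -0.0, -1.0]]
wrist_force: [-4.2, 0.4, 1.5]
gripper_width: 0.25
gripper_force: 30.0
```

drive_tool:
  rows:
    - [15, 0, 0, -1, 0, 0, 0]
    - [15, 0, 0, 0, 0, 0, 0]
    - [55, 0, 0, 0, 0, 0, 0]
    - [55, 0, 0, 0, 0, 0, 0]
    - [55, 0, 0, 0, 0, 0, 0]

```text
time_s: 23.78
tcp_pos: [0.5696, 0.2996, 0.076]
ee_rot: [[-0.996, 0.087, 0.002], [0.087, 0.996, 0.001], [-0.002, 0.001, -1.0]]
wrist_force: [0.6, 0.0, 0.2]
gripper_width: 0.396
gripper_force: 0.0
```

drive_tool:
  rows:
    - [55, 0, 0, 20, 0, 0, 0]
    - [55, 0, 0, 40, 0, 0, 0]
    - [55, 0, 0, 38, 0, 0, 0]
    - [55, 0, 0, 0, 0, 0, 0]
    - [55, 0, 0, 0, 0, 0, 0]

```text
time_s: 24.2
tcp_pos: [0.5704, 0.3004, 0.177]
ee_rot: [[-0.996, 0.087, 0.007], [0.087, 0.996, 0.005], [-0.006, 0.006, -1.0]]
wrist_force: [-0.3, -0.1, -0.6]
gripper_width: 0.548
gripper_force: 0.0
```

```bash
python3 w.py w10|head -1;  python3 fins.py w10 .094
```

```text
24.2 [0.5704 0.3004 0.177 ] 85.0 0.5478078325307326 [-0.3 -0.1 -0.6] [  42.   25.   -1.    0.  -64. -137.]
108 [509. 173.] [568.8 598.6] [ 5.3 23.4] 86.2 z 0.0893
1369 [252. 191.] [566.7 297.9] [23.  49.4] 84.4 z 0.0928
1338 [318. 190.] [571.2 356.6] [23.1 49. ] 84.2 z 0.0927
297 [504. 201.] [601.4 595.9] [ 7.8 41.5] 59.2 z 0.0933
```

drive_tool:
  rows:
    - [55, -4, -41, 0, 0, 0, 0.0175]
    - [55, -4, -41, 0, 0, 0, 0.0175]
    - [55, -4, -41, 0, 0, 0, 0.0175]
    - [55, -4, -41, 0, 0, 0, 0.0175]
    - [55, -4, -41, 0, 0, 0, 0.0175]

```text
time_s: 24.67
tcp_pos: [0.5473, 0.0921, 0.1718]
ee_rot: [[-1.0, -0.002, -0.002], [-0.002, 1.0, -0.001], [0.002, -0.001, -1.0]]
wrist_force: [1.0, 0.5, -0.5]
gripper_width: 0.552
gripper_force: 0.0
```

drive_tool:
  rows:
    - [55, -4, -41, 0, 0, 0, 0.0175]
    - [55, -4, -41, 0, 0, 0, 0.0175]
    - [55, -4, -41, 0, 0, 0, 0.0175]
    - [55, -4, -41, 0, 0, 0, 0.0175]
    - [55, -4, -41, 0, 0, 0, 0.0175]

```text
time_s: 25.08
tcp_pos: [0.5272, -0.1128, 0.1721]
ee_rot: [[-0.996, -0.089, -0.002], [-0.089, 0.996, -0.0], [0.002, 0.0, -1.0]]
wrist_force: [0.3, 0.3, 0.4]
gripper_width: 0.55
gripper_force: 0.0
```

drive_tool:
  rows:
    - [55, -4, -41, 0, 0, 0, 0.0175]
    - [55, -4, -41, 0, 0, 0, 0.0175]
    - [55, -4, -41, 0, 0, 0, 0.0175]
    - [55, -4, -41, 0, 0, 0, 0.0175]
    - [55, -1, -4, 0, 0, 0, 0]

```text
time_s: 25.5
tcp_pos: [0.5098, -0.2842, 0.1714]
ee_rot: [[-0.988, -0.152, -0.003], [-0.152, 0.988, -0.001], [0.003, -0.0, -1.0]]
wrist_force: [0.7, 0.1, 0.5]
gripper_width: 0.548
gripper_force: 0.0
```

drive_tool:
  rows:
    - [55, 0, 0, 0, 0, 0, 0]
    - [55, 0, 0, 0, 0, 0, 0]
    - [55, 0, 0, 0, 0, 0, 0]

```text
time_s: 25.75
tcp_pos: [0.5113, -0.2778, 0.1727]
ee_rot: [[-0.987, -0.158, -0.001], [-0.158, 0.987, 0.001], [0.001, 0.001, -1.0]]
wrist_force: [0.6, 0.9, 0.6]
gripper_width: 0.552
gripper_force: 0.0
```

```bash
python3 w.py w11|head -1;  python3 fins.py w11; python3 fins.py w11 .079|tail -2
```

```text
25.75 [ 0.5113 -0.2778  0.1727] 99.09 0.5521270996342516 [0.6 0.9 0.6] [-13.  20. -10.  -0. -60. -68.]
1569 [254. 204.] [ 512.  -279.2] [49.6 23. ] 8.2 z 0.1088
1468 [179. 204.] [ 522.2 -342. ] [49.2 22.8] 8.8 z 0.1086
252 [192. 184.] [ 516.9 -334.6] [51.4 18.8] 33.3 z 0.0794
573 [502. 200.] [472.2  25.3] [49.8 24.2] 17.2 z 0.0774
```

drive_tool:
  rows:
    - [55, 0.7, -1, -30, 0, 0, 0]
    - [55, 0, 0, -30, 0, 0, 0]
    - [55, 0, 0, -14, 0, 0, 0]
    - [55, 0, 0, -7, 0, 0, 0]
    - [15, 0, 0, 0, 0, 0, 0]

```text
time_s: 26.22
tcp_pos: [0.5116, -0.2784, 0.091]
ee_rot: [[-0.987, -0.159, -0.003], [-0.159, 0.987, 0.001], [0.003, 0.001, -1.0]]
wrist_force: [0.0, 0.0, 0.8]
gripper_width: 0.527
gripper_force: 0.0
```

drive_tool:
  rows:
    - [15, 0, 0, 0, 0, 0, 0]
    - [15, 0, 0, 0, 0, 0, 0]
    - [15, 0, 0, 0, 0, 0, 0]
    - [15, 0, 0, 0, 0, 0, 0]
    - [15, 0, 0, 0, 0, 0, 0]

```text
time_s: 26.63
tcp_pos: [0.5127, -0.28, 0.0937]
ee_rot: [[-0.988, -0.157, 0.002], [-0.157, 0.988, -0.001], [-0.002, -0.001, -1.0]]
wrist_force: [0.2, 1.1, 2.6]
gripper_width: 0.245
gripper_force: 29.9
```

drive_tool:
  rows:
    - [15, 0, 0, 0, 0, 0, 0]
    - [15, 0, 0, 2, 0, 0, 0]
    - [15, 0, 0, 3, 0, 0, 0]
    - [15, 0, 0, 5, 0, 0, 0]
    - [15, 0, 0, 10, 0, 0, 0]

```text
time_s: 27.05
tcp_pos: [0.5097, -0.2793, 0.1102]
ee_rot: [[-0.988, -0.156, -0.007], [-0.156, 0.988, 0.002], [0.006, 0.003, -1.0]]
wrist_force: [0.4, 0.3, -2.4]
gripper_width: 0.25
gripper_force: 30.0
```

drive_tool:
  rows:
    - [15, 0, 0, 20, 0, 0, 0]
    - [15, 0, 0, 25, 0, 0, 0]
    - [15, 0, 0, 10, 0, 0, 0]
    - [15, 0, 0, 0, 0, 0, 0]

```text
time_s: 27.38
tcp_pos: [0.5145, -0.2806, 0.1719]
ee_rot: [[-0.987, -0.158, 0.008], [-0.158, 0.987, -0.003], [-0.008, -0.004, -1.0]]
wrist_force: [0.0, 0.2, -1.5]
gripper_width: 0.248
gripper_force: 30.0
```

drive_tool:
  rows:
    - [15, 3.9, 39.8, 0, 0, 0, -0.019]
    - [15, 3.9, 39.8, 0, 0, 0, -0.019]
    - [15, 3.9, 39.8, 0, 0, 0, -0.019]
    - [15, 3.9, 39.8, 0, 0, 0, -0.019]
    - [15, 3.9, 39.8, 0, 0, 0, -0.019]

```text
time_s: 27.8
tcp_pos: [0.5308, -0.0791, 0.1667]
ee_rot: [[-0.998, -0.061, -0.001], [-0.061, 0.998, 0.0], [0.001, 0.0, -1.0]]
wrist_force: [1.0, -0.8, -1.2]
gripper_width: 0.244
gripper_force: 30.0
```

drive_tool:
  rows:
    - [15, 3.9, 39.8, 0, 0, 0, -0.019]
    - [15, 3.9, 39.8, 0, 0, 0, -0.019]
    - [15, 3.9, 39.8, 0, 0, 0, -0.019]
    - [15, 3.9, 39.8, 0, 0, 0, -0.019]
    - [15, 3.9, 39.8, 0, 0, 0, -0.019]

```text
time_s: 28.22
tcp_pos: [0.5503, 0.1201, 0.1668]
ee_rot: [[-0.999, 0.033, -0.001], [0.033, 0.999, -0.0], [0.001, -0.0, -1.0]]
wrist_force: [0.8, 0.5, -1.6]
gripper_width: 0.25
gripper_force: 30.0
```

drive_tool:
  rows:
    - [15, 3.9, 39.8, 0, 0, 0, -0.019]
    - [15, 3.9, 39.8, 0, 0, 0, -0.019]
    - [15, 3.9, 39.8, 0, 0, 0, -0.017]
    - [15, 0, 0, 0, 0, 0, 0]
    - [15, 0, 0, 0, 0, 0, 0]

```text
time_s: 28.63
tcp_pos: [0.562, 0.2396, 0.1659]
ee_rot: [[-0.996, 0.084, -0.002], [0.084, 0.996, -0.001], [0.002, -0.001, -1.0]]
wrist_force: [0.1, -0.6, -0.9]
gripper_width: 0.246
gripper_force: 30.0
```

drive_tool:
  rows:
    - [15, 0, 0, -20, 0, 0, 0]
    - [15, 0, 0, -20, 0, 0, 0]
    - [15, 0, 0, -9, 0, 0, 0]
    - [15, 0, 0, 0, 0, 0, 0]
    - [15, 0, 0, 0, 0, 0, 0]

```text
time_s: 29.05
tcp_pos: [0.5628, 0.2365, 0.1183]
ee_rot: [[-0.996, 0.088, -0.001], [0.088, 0.996, -0.001], [0.001, -0.001, -1.0]]
wrist_force: [0.7, 0.7, -1.0]
gripper_width: 0.247
gripper_force: 30.0
```

```bash
python3 w.py w12|head -1
```

```text
29.05 [0.5628 0.2365 0.1183] 84.96 0.24686824289245457 [ 0.7  0.7 -1. ] [  38.   26.   -9.    0.  -55. -133.]
```

drive_tool:
  rows:
    - [15, 0, 2, -4, 0, 0, 0]
    - [15, 0, 0, -4, 0, 0, 0]
    - [15, 0, 0, -4, 0, 0, 0]
    - [15, 0, 0, -4, 0, 0, 0]
    - [15, 0, 0, -4, 0, 0, 0]

```text
time_s: 29.52
tcp_pos: [0.5627, 0.2396, 0.0982]
ee_rot: [[-0.996, 0.087, -0.0], [0.087, 0.996, 0.0], [0.0, 0.0, -1.0]]
wrist_force: [-0.3, 0.2, -0.7]
gripper_width: 0.248
gripper_force: 30.0
```

drive_tool:
  rows:
    - [15, 0, 0, -3, 0, 0, 0]
    - [15, 0, 0, -3, 0, 0, 0]
    - [15, 0, 0, -3, 0, 0, 0]
    - [15, 0, 0, -3, 0, 0, 0]
    - [15, 0, 0, -2, 0, 0, 0]

```text
time_s: 29.93
tcp_pos: [0.5627, 0.2395, 0.0841]
ee_rot: [[-0.996, 0.087, -0.0], [0.087, 0.996, -0.0], [0.0, -0.0, -1.0]]
wrist_force: [-0.2, -0.1, -1.3]
gripper_width: 0.252
gripper_force: 30.0
```

drive_tool:
  rows:
    - [15, 0, 0, -2, 0, 0, 0]
    - [15, 0, 0, -2, 0, 0, 0]
    - [15, 0, 0, -2, 0, 0, 0]
    - [15, 0, 0, -1, 0, 0, 0]
    - [15, 0, 0, 0, 0, 0, 0]

```text
time_s: 30.35
tcp_pos: [0.5627, 0.2396, 0.0778]
ee_rot: [[-0.996, 0.087, -0.0], [0.087, 0.996, -0.0], [0.0, -0.0, -1.0]]
wrist_force: [-2.5, 0.6, 0.3]
gripper_width: 0.249
gripper_force: 30.0
```

drive_tool:
  rows:
    - [15, 0, 0, -1, 0, 0, 0]
    - [15, 0, 0, 0, 0, 0, 0]
    - [55, 0, 0, 0, 0, 0, 0]
    - [55, 0, 0, 0, 0, 0, 0]
    - [55, 0, 0, 0, 0, 0, 0]

```text
time_s: 30.77
tcp_pos: [0.5634, 0.2398, 0.0767]
ee_rot: [[-0.996, 0.087, 0.001], [0.087, 0.996, 0.001], [-0.001, 0.001, -1.0]]
wrist_force: [-0.1, 0.3, -0.3]
gripper_width: 0.389
gripper_force: 0.0
```

drive_tool:
  rows:
    - [55, 0, 0, 20, 0, 0, 0]
    - [55, 0, 0, 40, 0, 0, 0]
    - [55, 0, 0, 37, 0, 0, 0]
    - [55, 0, 0, 0, 0, 0, 0]
    - [55, 0, 0, 0, 0, 0, 0]

```text
time_s: 31.18
tcp_pos: [0.5644, 0.2406, 0.1766]
ee_rot: [[-0.996, 0.087, 0.006], [0.087, 0.996, 0.004], [-0.005, 0.005, -1.0]]
wrist_force: [0.1, -0.5, -0.4]
gripper_width: 0.546
gripper_force: 0.0
```

```bash
python3 w.py w13|head -1;  python3 fins.py w13 .094
```

```text
31.1833 [0.5644 0.2406 0.1766] 85.0 0.5459502144248896 [ 0.1 -0.5 -0.4] [  38.   23.   -5.    0.  -62. -133.]
1368 [253. 192.] [561.4 238.3] [23.3 48.9] 85.4 z 0.0928
1339 [318. 192.] [566.9 296.8] [23.2 49.2] 84.6 z 0.0926
1190 [378. 191.] [571.2 356.7] [23.1 49.7] 85.0 z 0.0924
```

drive_tool:
  rows:
    - [55, -2.9, -41.4, 0, 0, 0, 0.0175]
    - [55, -2.9, -41.4, 0, 0, 0, 0.0175]
    - [55, -2.9, -41.4, 0, 0, 0, 0.0175]
    - [55, -2.9, -41.4, 0, 0, 0, 0.0175]
    - [55, -2.9, -41.4, 0, 0, 0, 0.0175]

```text
time_s: 31.65
tcp_pos: [0.547, 0.0306, 0.1718]
ee_rot: [[-1.0, -0.002, -0.003], [-0.002, 1.0, -0.001], [0.003, -0.001, -1.0]]
wrist_force: [0.1, 0.3, -0.1]
gripper_width: 0.547
gripper_force: 0.0
```

drive_tool:
  rows:
    - [55, -2.9, -41.4, 0, 0, 0, 0.0175]
    - [55, -2.9, -41.4, 0, 0, 0, 0.0175]
    - [55, -2.9, -41.4, 0, 0, 0, 0.0175]
    - [55, -2.9, -41.4, 0, 0, 0, 0.0175]
    - [55, -2.9, -41.4, 0, 0, 0, 0.0175]

```text
time_s: 32.07
tcp_pos: [0.5325, -0.1763, 0.1719]
ee_rot: [[-0.996, -0.089, -0.003], [-0.089, 0.996, 0.0], [0.003, 0.001, -1.0]]
wrist_force: [0.5, -0.2, -0.2]
gripper_width: 0.55
gripper_force: 0.0
```

drive_tool:
  rows:
    - [55, -2.9, -41.4, 0, 0, 0, 0.0175]
    - [55, -2.9, -41.4, 0, 0, 0, 0.0175]
    - [55, -2.9, -41.4, 0, 0, 0, 0.0175]
    - [55, -2.9, -41.4, 0, 0, 0, 0.0175]
    - [55, 0, -2, 0, 0, 0, 0]

```text
time_s: 32.48
tcp_pos: [0.5203, -0.3478, 0.1709]
ee_rot: [[-0.988, -0.151, -0.003], [-0.151, 0.988, -0.0], [0.003, 0.0, -1.0]]
wrist_force: [1.1, -0.1, -0.2]
gripper_width: 0.55
gripper_force: 0.0
```

drive_tool:
  rows:
    - [55, 0, 0, 0, 0, 0, 0]
    - [55, 0, 0, 0, 0, 0, 0]
    - [55, 0, 0, 0, 0, 0, 0]

```text
time_s: 32.73
tcp_pos: [0.522, -0.3409, 0.1726]
ee_rot: [[-0.987, -0.158, -0.002], [-0.158, 0.987, 0.001], [0.002, 0.001, -1.0]]
wrist_force: [-0.3, -0.2, -0.3]
gripper_width: 0.549
gripper_force: 0.0
```

```bash
python3 w.py w14|head -1;  python3 fins.py w14
```

```text
32.7333 [ 0.522  -0.3409  0.1726] 99.1 0.549431190345278 [-0.3 -0.2 -0.3] [-18.  24.  -4.  -0. -63. -63.]
3332 [ 13. 189.] [ 550.2 -597.8] [ 45.8 140.7] 87.4 z 0.1133
1562 [254. 203.] [ 521.9 -342.4] [49.4 22.8] 8.0 z 0.1088
```

drive_tool:
  rows:
    - [55, 0, -1.2, -30, 0, 0, 0]
    - [55, 0, 0, -30, 0, 0, 0]
    - [55, 0, 0, -14, 0, 0, 0]
    - [55, 0, 0, -7, 0, 0, 0]
    - [15, 0, 0, 0, 0, 0, 0]

```text
time_s: 33.2
tcp_pos: [0.5217, -0.3417, 0.091]
ee_rot: [[-0.987, -0.159, -0.003], [-0.159, 0.987, 0.001], [0.003, 0.002, -1.0]]
wrist_force: [-0.5, 0.3, 0.3]
gripper_width: 0.523
gripper_force: 0.0
```

drive_tool:
  rows:
    - [15, 0, 0, 0, 0, 0, 0]
    - [15, 0, 0, 0, 0, 0, 0]
    - [15, 0, 0, 0, 0, 0, 0]
    - [15, 0, 0, 0, 0, 0, 0]
    - [15, 0, 0, 0, 0, 0, 0]

```text
time_s: 33.62
tcp_pos: [0.5228, -0.3434, 0.0938]
ee_rot: [[-0.988, -0.157, 0.002], [-0.157, 0.988, -0.001], [-0.002, -0.001, -1.0]]
wrist_force: [-0.1, 0.9, 3.1]
gripper_width: 0.247
gripper_force: 29.9
```

drive_tool:
  rows:
    - [15, 0, 0, 0, 0, 0, 0]
    - [15, 0, 0, 2, 0, 0, 0]
    - [15, 0, 0, 3, 0, 0, 0]
    - [15, 0, 0, 5, 0, 0, 0]
    - [15, 0, 0, 10, 0, 0, 0]

```text
time_s: 34.03
tcp_pos: [0.5198, -0.3426, 0.1098]
ee_rot: [[-0.988, -0.156, -0.007], [-0.156, 0.988, 0.003], [0.006, 0.004, -1.0]]
wrist_force: [-0.1, -0.9, -1.6]
gripper_width: 0.251
gripper_force: 30.0
```

drive_tool:
  rows:
    - [15, 0, 0, 20, 0, 0, 0]
    - [15, 0, 0, 25, 0, 0, 0]
    - [15, 0, 0, 10, 0, 0, 0]
    - [15, 0, 0, 0, 0, 0, 0]

```text
time_s: 34.37
tcp_pos: [0.5245, -0.3443, 0.1723]
ee_rot: [[-0.987, -0.158, 0.008], [-0.158, 0.987, -0.004], [-0.007, -0.005, -1.0]]
wrist_force: [0.4, -0.7, -0.7]
gripper_width: 0.249
gripper_force: 30.0
```

drive_tool:
  rows:
    - [15, 2.8, 40, 0, 0, 0, -0.019]
    - [15, 2.8, 40, 0, 0, 0, -0.019]
    - [15, 2.8, 40, 0, 0, 0, -0.019]
    - [15, 2.8, 40, 0, 0, 0, -0.019]
    - [15, 2.8, 40, 0, 0, 0, -0.019]

```text
time_s: 34.78
tcp_pos: [0.5354, -0.1414, 0.1667]
ee_rot: [[-0.998, -0.061, -0.001], [-0.061, 0.998, 0.0], [0.001, 0.001, -1.0]]
wrist_force: [1.2, 0.1, -1.4]
gripper_width: 0.25
gripper_force: 30.0
```

drive_tool:
  rows:
    - [15, 2.8, 40, 0, 0, 0, -0.019]
    - [15, 2.8, 40, 0, 0, 0, -0.019]
    - [15, 2.8, 40, 0, 0, 0, -0.019]
    - [15, 2.8, 40, 0, 0, 0, -0.019]
    - [15, 2.8, 40, 0, 0, 0, -0.019]

```text
time_s: 35.2
tcp_pos: [0.5494, 0.0588, 0.1669]
ee_rot: [[-0.999, 0.033, -0.001], [0.033, 0.999, -0.0], [0.001, -0.0, -1.0]]
wrist_force: [0.6, -0.2, -1.2]
gripper_width: 0.251
gripper_force: 30.0
```

drive_tool:
  rows:
    - [15, 2.8, 40, 0, 0, 0, -0.019]
    - [15, 2.8, 40, 0, 0, 0, -0.019]
    - [15, 2.8, 40, 0, 0, 0, -0.017]
    - [15, 0, 2, 0, 0, 0, 0]
    - [15, 0, 0, 0, 0, 0, 0]

```text
time_s: 35.62
tcp_pos: [0.558, 0.1811, 0.1663]
ee_rot: [[-0.997, 0.084, -0.002], [0.084, 0.997, -0.0], [0.002, -0.001, -1.0]]
wrist_force: [-0.7, -0.4, -0.4]
gripper_width: 0.252
gripper_force: 30.0
```

drive_tool:
  rows:
    - [15, 0, 0, -20, 0, 0, 0]
    - [15, 0, 0, -20, 0, 0, 0]
    - [15, 0, 0, -9, 0, 0, 0]
    - [15, 0, 0, 0, 0, 0, 0]
    - [15, 0, 0, 0, 0, 0, 0]

```text
time_s: 36.03
tcp_pos: [0.5586, 0.1778, 0.1184]
ee_rot: [[-0.996, 0.088, -0.001], [0.088, 0.996, -0.001], [0.001, -0.001, -1.0]]
wrist_force: [0.7, -0.1, -0.4]
gripper_width: 0.252
gripper_force: 30.0
```

```bash
python3 w.py w15|head -1
```

```text
36.0333 [0.5586 0.1778 0.1184] 84.96 0.25189469266210524 [ 0.7 -0.1 -0.4] [  33.   24.  -13.    0.  -54. -129.]
```

drive_tool:
  rows:
    - [15, -0.7, 1.3, -4, 0, 0, 0]
    - [15, 0, 0, -4, 0, 0, 0]
    - [15, 0, 0, -4, 0, 0, 0]
    - [15, 0, 0, -4, 0, 0, 0]
    - [15, 0, 0, -4, 0, 0, 0]

```text
time_s: 36.5
tcp_pos: [0.5578, 0.1801, 0.0983]
ee_rot: [[-0.996, 0.087, -0.0], [0.087, 0.996, -0.0], [0.0, -0.0, -1.0]]
wrist_force: [-4.7, -0.4, 2.1]
gripper_width: 0.256
gripper_force: 30.0
```

drive_tool:
  rows:
    - [15, 0, 0, -3, 0, 0, 0]
    - [15, 0, 0, -3, 0, 0, 0]
    - [15, 0, 0, -3, 0, 0, 0]
    - [15, 0, 0, -3, 0, 0, 0]
    - [15, 0, 0, -2, 0, 0, 0]

```text
time_s: 36.92
tcp_pos: [0.5577, 0.18, 0.084]
ee_rot: [[-0.996, 0.087, -0.001], [0.087, 0.996, -0.0], [0.001, -0.0, -1.0]]
wrist_force: [-1.6, 0.6, -1.5]
gripper_width: 0.25
gripper_force: 30.0
```

drive_tool:
  rows:
    - [15, 0, 0, -2, 0, 0, 0]
    - [15, 0, 0, -2, 0, 0, 0]
    - [15, 0, 0, -2, 0, 0, 0]
    - [15, 0, 0, -1, 0, 0, 0]
    - [15, 0, 0, 0, 0, 0, 0]

```text
time_s: 37.33
tcp_pos: [0.5578, 0.1801, 0.0778]
ee_rot: [[-0.996, 0.087, -0.0], [0.087, 0.996, -0.0], [0.0, -0.0, -1.0]]
wrist_force: [-2.5, -0.5, 1.3]
gripper_width: 0.248
gripper_force: 30.0
```

drive_tool:
  rows:
    - [15, 0, 0, -1, 0, 0, 0]
    - [15, 0, 0, 0, 0, 0, 0]
    - [55, 0, 0, 0, 0, 0, 0]
    - [55, 0, 0, 0, 0, 0, 0]
    - [55, 0, 0, 0, 0, 0, 0]

```text
time_s: 37.75
tcp_pos: [0.5586, 0.1803, 0.0767]
ee_rot: [[-0.996, 0.087, 0.001], [0.087, 0.996, 0.001], [-0.001, 0.001, -1.0]]
wrist_force: [-0.2, 0.2, -0.1]
gripper_width: 0.396
gripper_force: 0.0
```

drive_tool:
  rows:
    - [55, 0, 0, 20, 0, 0, 0]
    - [55, 0, 0, 40, 0, 0, 0]
    - [55, 0, 0, 37, 0, 0, 0]
    - [55, 0, 0, 0, 0, 0, 0]
    - [55, 0, 0, 0, 0, 0, 0]

```text
time_s: 38.17
tcp_pos: [0.5596, 0.1809, 0.1763]
ee_rot: [[-0.996, 0.087, 0.006], [0.087, 0.996, 0.004], [-0.006, 0.004, -1.0]]
wrist_force: [0.5, -0.6, 0.6]
gripper_width: 0.551
gripper_force: 0.0
```

```bash
python3 w.py w16|head -1;  python3 fins.py w16 .094
```

```text
38.1667 [0.5596 0.1809 0.1763] 85.0 0.551039178314041 [ 0.5 -0.6  0.6] [  34.   20.   -9.    0.  -60. -129.]
1370 [253. 192.] [556.3 179.3] [23.  48.9] 84.2 z 0.0928
1343 [319. 192.] [562.  237.6] [23.1 49.2] 85.9 z 0.0927
1185 [379. 192.] [567.  296.7] [22.8 49.5] 84.2 z 0.0924
970 [430. 191.] [571.4 356.1] [23.3 49.3] 85.0 z 0.0922
```

drive_tool:
  rows:
    - [55, -17, -36, 0, 0, 0, 0.06]
    - [55, -17, -36, 0, 0, 0, 0.06]
    - [55, -17, -36, 0, 0, 0, 0.06]
    - [55, -17, -36, 0, 0, 0, 0.06]
    - [55, -10, -10, 0, 0, 0, 0.04]

```text
time_s: 38.63
tcp_pos: [0.4763, 0.0223, 0.1715]
ee_rot: [[-0.982, -0.191, -0.006], [-0.191, 0.982, -0.002], [0.006, -0.001, -1.0]]
wrist_force: [-0.4, 0.2, 0.5]
gripper_width: 0.545
gripper_force: 0.0
```

drive_tool:
  rows:
    - [55, 0, 0, 0, 0, 0, 0]
    - [55, 0, 0, 0, 0, 0, 0]
    - [55, 0, 0, 0, 0, 0, 0]

```text
time_s: 38.88
tcp_pos: [0.4803, 0.0264, 0.1728]
ee_rot: [[-0.982, -0.191, -0.001], [-0.191, 0.982, -0.0], [0.001, -0.0, -1.0]]
wrist_force: [0.2, 0.4, -1.5]
gripper_width: 0.541
gripper_force: 0.0
```

```bash
python3 w.py w17|head -1;  python3 fins.py w17 .080
```

```text
38.8833 [0.4803 0.0264 0.1728] 101.03 0.5410574271587337 [ 0.2  0.4 -1.5] [  23.   10.  -23.    0.  -56. -102.]
1365 [329.  95.] [378.3  72.2] [23.2 50.6] 41.0 z 0.0789
1308 [259. 185.] [472.3  27.1] [50.1 23.3] 15.7 z 0.0788
74 [273. 312.] [613.3  69.7] [ 4.4 12.9] 62.1 z 0.0794
```

View pics/w17.png

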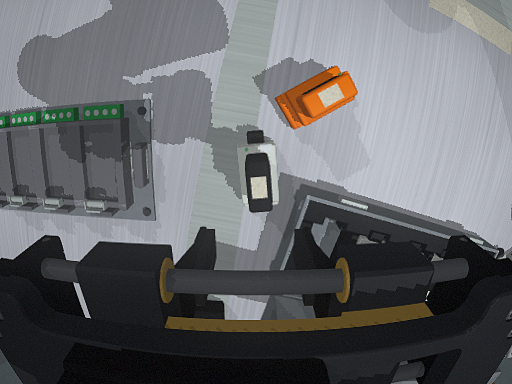

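drive_tool:
  rows:
    - [55, -8, 0.7, -20, 0, 0, 0.082]
    - [55, 0, 0, -40, 0, 0, 0]
    - [55, 0, 0, -30, 0, 0, 0]
    - [55, 0, 0, -15, 0, 0, 0]
    - [55, 0, 0, -6, 0, 0, 0]

```text
time_s: 39.35
tcp_pos: [0.4706, 0.027, 0.0594]
ee_rot: [[-0.962, -0.272, -0.006], [-0.272, 0.962, -0.002], [0.006, -0.0, -1.0]]
wrist_force: [0.8, 0.3, 0.4]
gripper_width: 0.551
gripper_force: 0.0
```

drive_tool:
  rows:
    - [55, 0, 0, 0, 0, 0, 0]
    - [15, 0, 0, 0, 0, 0, 0]
    - [15, 0, 0, 0, 0, 0, 0]
    - [15, 0, 0, 0, 0, 0, 0]
    - [15, 0, 0, 0, 0, 0, 0]

```text
time_s: 39.77
tcp_pos: [0.4727, 0.0271, 0.0636]
ee_rot: [[-0.962, -0.271, 0.002], [-0.271, 0.962, 0.001], [-0.003, 0.0, -1.0]]
wrist_force: [0.7, 0.2, 0.1]
gripper_width: 0.328
gripper_force: 0.0
```

drive_tool:
  rows:
    - [15, 0, 0, 0, 0, 0, 0]
    - [15, 0, 0, 0, 0, 0, 0]
    - [15, 0, 0, 5, 0, 0, 0]
    - [15, 0, 0, 15, 0, 0, 0]
    - [15, 0, 0, 0, 0, 0, 0]

```text
time_s: 40.18
tcp_pos: [0.4733, 0.0271, 0.0845]
ee_rot: [[-0.962, -0.272, 0.004], [-0.272, 0.962, 0.001], [-0.004, -0.0, -1.0]]
wrist_force: [0.8, 0.7, -1.1]
gripper_width: 0.247
gripper_force: 29.9
```

```bash
python3 w.py w18|head -1
```

```text
40.1833 [0.4733 0.0271 0.0845] 105.78 0.24706063991084207 [ 0.8  0.7 -1.1] [ 23.  16. -31.   0. -43. -97.]
```

drive_tool:
  rows:
    - [15, 0, 0, 40, 0, 0, 0]
    - [15, 0, 0, 38, 0, 0, 0]
    - [15, 20, 23, 0, 0, 0, -0.06]
    - [15, 20, 23, 0, 0, 0, -0.06]
    - [15, 20, 23, 0, 0, 0, -0.06]

```text
time_s: 40.65
tcp_pos: [0.5323, 0.0964, 0.161]
ee_rot: [[-0.996, -0.091, 0.001], [-0.091, 0.996, 0.001], [-0.001, 0.001, -1.0]]
wrist_force: [0.8, -0.1, -1.6]
gripper_width: 0.253
gripper_force: 29.9
```

drive_tool:
  rows:
    - [15, 20, 24, 0, 0, 0, -0.06]
    - [15, 0, 0, 0, 0, 0, -0.06]
    - [15, 0, 0, 0, 0, 0, -0.062]
    - [15, 0, 0, 0, 0, 0, 0]
    - [15, 0, 0, 0, 0, 0, 0]

```text
time_s: 41.07
tcp_pos: [0.5513, 0.1196, 0.1595]
ee_rot: [[-0.996, 0.086, -0.002], [0.086, 0.996, -0.001], [0.002, -0.001, -1.0]]
wrist_force: [-0.8, 0.2, -1.5]
gripper_width: 0.246
gripper_force: 29.9
```

drive_tool:
  rows:
    - [15, 0, 0, -20, 0, 0, 0]
    - [15, 0, 0, -15, 0, 0, 0]
    - [15, 0, 0, -7, 0, 0, 0]
    - [15, 0, 0, 0, 0, 0, 0]
    - [15, 0, 0, 0, 0, 0, 0]

```text
time_s: 41.48
tcp_pos: [0.552, 0.1195, 0.1186]
ee_rot: [[-0.996, 0.087, -0.0], [0.087, 0.996, -0.001], [0.0, -0.001, -1.0]]
wrist_force: [0.6, -0.1, -0.8]
gripper_width: 0.253
gripper_force: 29.9
```

```bash
python3 w.py w19|head -1; python3 fins.py w19 .094|tail -6
```

```text
41.4833 [0.552  0.1195 0.1186] 85.04 0.25280906913162554 [ 0.6 -0.1 -0.8] [  29.   22.  -16.    0.  -52. -124.]
1706 [256. 195.] [537.7 119.7] [40.4 35.6] 85.8 z 0.0931
1782 [338. 215.] [554.3 178.7] [23.3 45.6] 84.5 z 0.0926
1636 [408. 218.] [562.1 237.1] [22.8 49.6] 84.4 z 0.0923
1082 [465. 212.] [565.  296.9] [24.1 46.1] 86.3 z 0.0919
683 [504. 216.] [571.3 355.1] [22.2 49.5] 86.8 z 0.0913
```

View pics/w19.png

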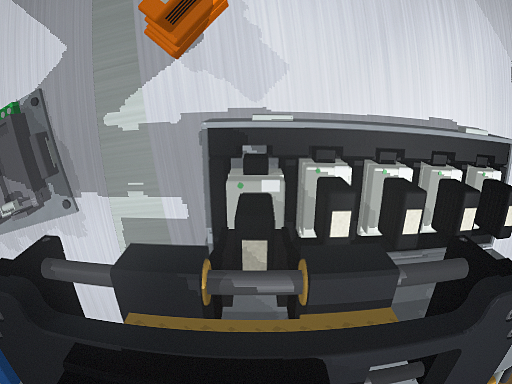

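Module4 hangs above pocket 0 at (255,190), and the other four are seated to its right. Adjust slightly and insert.

drive_tool:
  rows:
    - [15, 0.6, 0.8, -4, 0, 0, 0]
    - [15, 0, 0, -4, 0, 0, 0]
    - [15, 0, 0, -4, 0, 0, 0]
    - [15, 0, 0, -4, 0, 0, 0]
    - [15, 0, 0, -4, 0, 0, 0]

```text
time_s: 41.95
tcp_pos: [0.5523, 0.1205, 0.0982]
ee_rot: [[-0.996, 0.087, -0.0], [0.087, 0.996, -0.0], [0.0, -0.0, -1.0]]
wrist_force: [-5.0, 2.1, 7.2]
gripper_width: 0.248
gripper_force: 30.0
```

drive_tool:
  rows:
    - [15, 0, 0, -3, 0, 0, 0]
    - [15, 0, 0, -3, 0, 0, 0]
    - [15, 0, 0, -3, 0, 0, 0]
    - [15, 0, 0, -3, 0, 0, 0]
    - [15, 0, 0, -2, 0, 0, 0]

```text
time_s: 42.37
tcp_pos: [0.5522, 0.1203, 0.084]
ee_rot: [[-0.996, 0.087, -0.001], [0.087, 0.996, -0.001], [0.001, -0.001, -1.0]]
wrist_force: [-1.1, -1.3, -0.3]
gripper_width: 0.25
gripper_force: 29.9
```

drive_tool:
  rows:
    - [15, 0, 0, -2, 0, 0, 0]
    - [15, 0, 0, -2, 0, 0, 0]
    - [15, 0, 0, -2, 0, 0, 0]
    - [15, 0, 0, -1, 0, 0, 0]
    - [15, 0, 0, 0, 0, 0, 0]

```text
time_s: 42.78
tcp_pos: [0.5521, 0.1205, 0.0775]
ee_rot: [[-0.996, 0.087, -0.001], [0.087, 0.996, -0.0], [0.001, -0.0, -1.0]]
wrist_force: [-3.4, 0.1, 0.9]
gripper_width: 0.247
gripper_force: 29.9
```

drive_tool:
  rows:
    - [15, 0, 0, -1, 0, 0, 0]
    - [15, 0, 0, 0, 0, 0, 0]
    - [55, 0, 0, 0, 0, 0, 0]
    - [55, 0, 0, 0, 0, 0, 0]
    - [55, 0, 0, 0, 0, 0, 0]

```text
time_s: 43.2
tcp_pos: [0.5536, 0.1212, 0.0769]
ee_rot: [[-0.996, 0.087, 0.003], [0.087, 0.996, 0.001], [-0.002, 0.001, -1.0]]
wrist_force: [-0.1, -0.4, 1.0]
gripper_width: 0.404
gripper_force: 0.0
```

drive_tool:
  rows:
    - [55, 0, 0, 20, 0, 0, 0]
    - [60, 0, 0, 40, 0, 0, 0]
    - [60, 0, 0, 40, 0, 0, 0]
    - [60, 0, 0, 40, 0, 0, 0]
    - [60, 0, 0, 40, 0, 0, 0]

```text
time_s: 43.62
tcp_pos: [0.5528, 0.1207, 0.2587]
ee_rot: [[-0.996, 0.087, 0.002], [0.087, 0.996, 0.001], [-0.002, 0.001, -1.0]]
wrist_force: [2.2, 0.9, -0.8]
gripper_width: 0.596
gripper_force: 0.0
```

drive_tool:
  rows:
    - [60, 5, 35, 20, 0, 0, 0]
    - [60, 5, 35, 10, 0, 0, 0]
    - [60, 5, 35, 0, 0, 0, 0]
    - [60, 0, 0, 0, 0, 0, 0]
    - [60, 0, 0, 0, 0, 0, 0]

```text
time_s: 44.03
tcp_pos: [0.5678, 0.2275, 0.2859]
ee_rot: [[-0.996, 0.085, 0.0], [0.085, 0.996, 0.0], [-0.0, 0.0, -1.0]]
wrist_force: [-0.1, -0.1, -0.7]
gripper_width: 0.598
gripper_force: 0.0
```

```bash
python3 w.py w20 lid_grip|sed -n '1p;6,9p'; python3 fins.py w20 .094; cp pics/w20.png pics/v20.png; python3 - <<'E'
from h import *
c=capture('side');P=cloud(c).reshape(-1,3)
q=P[(P[:,0]>.55)&(P[:,0]<.72)&(abs(P[:,1]-.232)<.04)&(P[:,2]>.16)]
t=q[q[:,2]>.185];print(np.round(np.percentile(t,[2,50,98],axis=0),4),len(t))
d=np.load('w20.npy',allow_pickle=True).item();P=cloud(d['c'],d['s']).reshape(-1,3)
t=P[(P[:,0]>.57)&(P[:,0]<.72)&(abs(P[:,1]-.232)<.04)&(P[:,2]>.185)&(P[:,2]<.24)]
if len(t):print(np.round(np.percentile(t,[2,50,98],axis=0),4),len(t))
E
```

```text
44.0333 [0.5678 0.2275 0.2859] 85.13 0.5984322918422523 [-0.1 -0.1 -0.7] [  37.   19.    5.   -0.  -76. -132.]
lid_grip 0.32 [255. 205.] [0.6207 0.2252 0.0489] [[0.496, 0.074, 0.034], [0.672, 0.39, 0.177]]
710 [216. 164.] [557.2 178.7] [22.5 50.2] 84.5 z 0.0929
714 [264. 163.] [562.6 238.5] [22.8 49.9] 85.3 z 0.0928
716 [311. 163.] [567.1 297.2] [23.7 50.5] 84.2 z 0.0928
676 [171. 164.] [551.2 120.2] [23.1 49.2] 87.2 z 0.0927
663 [356. 164.] [571.6 356.6] [22.9 50. ] 86.0 z 0.0926
383 [493. 165.] [577.6 604.4] [33.5 84.1] 47.7 z 0.0945
[[0.5512 0.195  0.203 ]
 [0.5691 0.247  0.4006]
 [0.6433 0.2682 0.5041]] 1757
[[0.6344 0.214  0.1857]
 [0.6367 0.2305 0.2073]
 [0.6406 0.2471 0.213 ]] 236
```

View pics/v20.png

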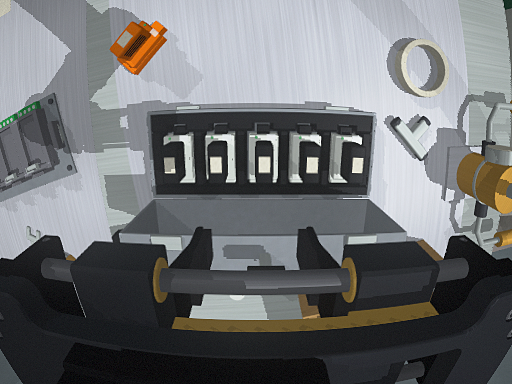

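All five modules are seated: fins at (171,164) to (356,164), every top at 0.093 m. Now grip the lid bar (267,268) and swing it shut.

drive_tool:
  rows:
    - [60, 40, 1.5, 0, 0, 0, 0]
    - [60, 40, 1.5, 0, 0, 0, 0]
    - [60, 0, 0, 0, 0, 0, 0]
    - [60, 0, 0, -20, 0, 0, 0]
    - [60, 0, 0, -30, 0, 0, 0]

```text
time_s: 44.6
tcp_pos: [0.6501, 0.2277, 0.2386]
ee_rot: [[-0.996, 0.089, 0.006], [0.089, 0.996, 0.002], [-0.006, 0.003, -1.0]]
wrist_force: [0.1, 1.2, 0.9]
gripper_width: 0.603
gripper_force: 0.0
```

drive_tool:
  rows:
    - [60, 0, 0, -20, 0, 0, 0]
    - [60, 0, 0, -7, 0, 0, 0]
    - [60, 0, 0, 0, 0, 0, 0]
    - [30, 0, 0, 0, 0, 0, 0]
    - [30, 0, 0, 0, 0, 0, 0]

```text
time_s: 45.02
tcp_pos: [0.6485, 0.2286, 0.2119]
ee_rot: [[-0.996, 0.087, 0.004], [0.087, 0.996, 0.001], [-0.004, 0.002, -1.0]]
wrist_force: [-0.7, -0.0, 0.3]
gripper_width: 0.52
gripper_force: 0.0
```

drive_tool:
  rows:
    - [30, 0, 0, 0, 0, 0, 0]
    - [30, 0, 0, 0, 0, 0, 0]
    - [30, 0, 0, 0, 0, 0, 0]
    - [30, 0, 0, 0, 0, 0, 0]
    - [30, 0, 0, 0, 0, 0, 0]

```text
time_s: 45.43
tcp_pos: [0.6488, 0.2314, 0.2118]
ee_rot: [[-0.996, 0.086, 0.006], [0.086, 0.996, 0.006], [-0.005, 0.006, -1.0]]
wrist_force: [1.4, 5.0, 1.1]
gripper_width: 0.397
gripper_force: 30.0
```

```bash
python3 - <<'E'
from math import *
from station import sense
print(sense()['tcp_pos'],sense()['wrist_force'],sense()['gripper_width'])
R=hypot(164,26);a0=atan2(26,-164);t=1.55;n=30
p=lambda t:(R*cos(a0-t),R*sin(a0-t))
ya=radians(-4.95)
L=[]
for i in range(n):
    t2=t-1.55/n;d=[p(t2)[k]-p(t)[k] for k in(0,1)];L.append([30 ,round(d[0]*cos(ya),1),round(d[0]*sin(ya),1),round(d[1],1),0,0,0]);t=t2
for i in range(0,n,5):print(L[i:i+5])
E
```

```text
[0.64884056 0.23136197 0.21175543] [1.39398992 5.04762805 1.0710472 ] 0.3970599494199246
[[30, -8.5, 0.7, 0.9, 0, 0, 0], [30, -8.5, 0.7, 0.5, 0, 0, 0], [30, -8.5, 0.7, 0.1, 0, 0, 0], [30, -8.5, 0.7, -0.4, 0, 0, 0], [30, -8.5, 0.7, -0.8, 0, 0, 0]]
[[30, -8.5, 0.7, -1.3, 0, 0, 0], [30, -8.4, 0.7, -1.7, 0, 0, 0], [30, -8.3, 0.7, -2.1, 0, 0, 0], [30, -8.2, 0.7, -2.6, 0, 0, 0], [30, -8.0, 0.7, -3.0, 0, 0, 0]]
[[30, -7.9, 0.7, -3.4, 0, 0, 0], [30, -7.7, 0.7, -3.8, 0, 0, 0], [30, -7.5, 0.6, -4.2, 0, 0, 0], [30, -7.2, 0.6, -4.6, 0, 0, 0], [30, -7.0, 0.6, -4.9, 0, 0, 0]]
[[30, -6.7, 0.6, -5.3, 0, 0, 0], [30, -6.4, 0.6, -5.6, 0, 0, 0], [30, -6.1, 0.5, -6.0, 0, 0, 0], [30, -5.8, 0.5, -6.3, 0, 0, 0], [30, -5.5, 0.5, -6.6, 0, 0, 0]]
[[30, -5.2, 0.4, -6.8, 0, 0, 0], [30, -4.8, 0.4, -7.1, 0, 0, 0], [30, -4.4, 0.4, -7.3, 0, 0, 0], [30, -4.0, 0.4, -7.6, 0, 0, 0], [30, -3.7, 0.3, -7.8, 0, 0, 0]]
[[30, -3.2, 0.3, -7.9, 0, 0, 0], [30, -2.8, 0.2, -8.1, 0, 0, 0], [30, -2.4, 0.2, -8.2, 0, 0, 0], [30, -2.0, 0.2, -8.3, 0, 0, 0], [30, -1.6, 0.1, -8.4, 0, 0, 0]]
```

drive_tool:
  rows:
    - [30, -8.5, 0.7, 0.9, 0, 0, 0]
    - [30, -8.5, 0.7, 0.5, 0, 0, 0]
    - [30, -8.5, 0.7, 0.1, 0, 0, 0]
    - [30, -8.5, 0.7, -0.4, 0, 0, 0]
    - [30, -8.5, 0.7, -0.8, 0, 0, 0]

```text
time_s: 45.85
tcp_pos: [0.6077, 0.2349, 0.2126]
ee_rot: [[-0.996, 0.086, 0.01], [0.086, 0.996, 0.007], [-0.009, 0.007, -1.0]]
wrist_force: [3.5, 5.6, -0.9]
gripper_width: 0.401
gripper_force: 30.0
```

drive_tool:
  rows:
    - [30, -8.5, 0.7, -1.3, 0, 0, 0]
    - [30, -8.4, 0.7, -1.7, 0, 0, 0]
    - [30, -8.3, 0.7, -2.1, 0, 0, 0]
    - [30, -8.2, 0.7, -2.6, 0, 0, 0]
    - [30, -8.0, 0.7, -3.0, 0, 0, 0]

```text
time_s: 46.27
tcp_pos: [0.5663, 0.2384, 0.2033]
ee_rot: [[-0.996, 0.085, 0.011], [0.086, 0.996, 0.007], [-0.01, 0.008, -1.0]]
wrist_force: [0.5, 5.1, 7.5]
gripper_width: 0.394
gripper_force: 30.0
```

drive_tool:
  rows:
    - [30, -7.9, 0.7, -3.4, 0, 0, 0]
    - [30, -7.7, 0.7, -3.8, 0, 0, 0]
    - [30, -7.5, 0.6, -4.2, 0, 0, 0]
    - [30, -7.2, 0.6, -4.6, 0, 0, 0]
    - [30, -7.0, 0.6, -4.9, 0, 0, 0]

```text
time_s: 46.68
tcp_pos: [0.5278, 0.2417, 0.1835]
ee_rot: [[-0.996, 0.085, 0.008], [0.085, 0.996, 0.007], [-0.008, 0.007, -1.0]]
wrist_force: [-5.9, 5.6, 14.4]
gripper_width: 0.399
gripper_force: 30.0
```

drive_tool:
  rows:
    - [30, -6.7, 0.6, -5.3, 0, 0, 0]
    - [30, -6.4, 0.6, -5.6, 0, 0, 0]
    - [30, -6.1, 0.5, -6.0, 0, 0, 0]
    - [30, -5.8, 0.5, -6.3, 0, 0, 0]
    - [30, -5.5, 0.5, -6.6, 0, 0, 0]

```text
time_s: 47.1
tcp_pos: [0.495, 0.2444, 0.1524]
ee_rot: [[-0.996, 0.086, 0.003], [0.086, 0.996, 0.006], [-0.002, 0.006, -1.0]]
wrist_force: [-10.2, 7.5, 14.4]
gripper_width: 0.403
gripper_force: 30.0
```

drive_tool:
  rows:
    - [30, -5.2, 0.4, -6.8, 0, 0, 0]
    - [30, -4.8, 0.4, -7.1, 0, 0, 0]
    - [30, -4.4, 0.4, -7.3, 0, 0, 0]
    - [30, -4.0, 0.4, -7.6, 0, 0, 0]
    - [30, -3.7, 0.3, -7.8, 0, 0, 0]

```text
time_s: 47.52
tcp_pos: [0.4721, 0.2464, 0.1138]
ee_rot: [[-0.996, 0.087, 0.0], [0.087, 0.996, 0.006], [0.0, 0.006, -1.0]]
wrist_force: [-11.2, 10.2, 8.1]
gripper_width: 0.407
gripper_force: 30.0
```

drive_tool:
  rows:
    - [30, -3.2, 0.3, -7.9, 0, 0, 0]
    - [30, -2.8, 0.2, -8.1, 0, 0, 0]
    - [30, -2.4, 0.2, -8.2, 0, 0, 0]
    - [30, 0, 0, 0, 0, 0, 0]
    - [30, 0, 0, 0, 0, 0, 0]

```text
time_s: 47.93
tcp_pos: [0.4634, 0.2471, 0.0879]
ee_rot: [[-0.996, 0.087, -0.001], [0.087, 0.996, 0.005], [0.002, 0.005, -1.0]]
wrist_force: [-9.7, 11.6, 1.5]
gripper_width: 0.404
gripper_force: 30.0
```

drive_tool:
  rows:
    - [30, -0.7, 0, -5, 0, 0, 0]
    - [30, -0.5, 0, -4, 0, 0, 0]
    - [30, 0, 0, -2, 0, 0, 0]
    - [30, 0, 0, 0, 0, 0, 0]
    - [30, 0, 0, 0, 0, 0, 0]

```text
time_s: 48.35
tcp_pos: [0.4613, 0.2472, 0.0769]
ee_rot: [[-0.996, 0.088, -0.003], [0.088, 0.996, 0.005], [0.003, 0.005, -1.0]]
wrist_force: [-13.2, 12.8, 2.3]
gripper_width: 0.402
gripper_force: 30.0
```

drive_tool:
  rows:
    - [30, 0, 0, -2, 0, 0, 0]
    - [30, 0, 0, 0, 0, 0, 0]
    - [30, 0, 0, -2, 0, 0, 0]
    - [30, 0, 0, 0, 0, 0, 0]
    - [30, 0, 0, 0, 0, 0, 0]

```text
time_s: 48.77
tcp_pos: [0.4608, 0.2472, 0.0729]
ee_rot: [[-0.996, 0.088, -0.004], [0.088, 0.996, 0.005], [0.004, 0.004, -1.0]]
wrist_force: [-15.3, 14.7, 3.9]
gripper_width: 0.408
gripper_force: 30.0
```

drive_tool:
  rows:
    - [30, 0.5, 0, -2, 0, 0, 0]
    - [30, 0.5, 0, 0, 0, 0, 0]
    - [30, 0.5, 0, -2, 0, 0, 0]
    - [30, 0, 0, 0, 0, 0, 0]
    - [30, 0, 0, 0, 0, 0, 0]

```text
time_s: 49.18
tcp_pos: [0.4613, 0.2472, 0.0701]
ee_rot: [[-0.996, 0.088, -0.005], [0.088, 0.996, 0.004], [0.005, 0.004, -1.0]]
wrist_force: [-22.3, 14.7, 13.4]
gripper_width: 0.409
gripper_force: 30.0
```

drive_tool:
  rows:
    - [30, 0, 0, -2, 0, 0, 0]
    - [30, 0, 0, 0, 0, 0, 0]
    - [30, 0, 0, 0, 0, 0, 0]
    - [30, 0, 0, 0, 0, 0, 0]

```text
time_s: 49.52
tcp_pos: [0.462, 0.2472, 0.0697]
ee_rot: [[-0.996, 0.087, -0.003], [0.087, 0.996, 0.004], [0.004, 0.004, -1.0]]
wrist_force: [-22.8, 12.8, 21.8]
gripper_width: 0.405
gripper_force: 30.0
```

drive_tool:
  rows:
    - [60, 0, 0, 0, 0, 0, 0]
    - [60, 0, 0, 0, 0, 0, 0]
    - [60, 0, 0, 0, 0, 0, 0]
    - [60, 0, 0, 0, 0, 0, 0]
    - [60, 0, 0, 15, 0, 0, 0]

```text
time_s: 49.93
tcp_pos: [0.464, 0.2421, 0.0791]
ee_rot: [[-0.996, 0.089, -0.005], [0.089, 0.996, -0.005], [0.005, -0.005, -1.0]]
wrist_force: [0.5, -0.2, -0.0]
gripper_width: 0.592
gripper_force: 0.0
```

drive_tool:
  rows:
    - [60, 0, 0, 30, 0, 0, 0]
    - [60, 0, 0, 40, 0, 0, 0]
    - [60, 0, 0, 40, 0, 0, 0]
    - [60, -20, 0, 30, 0, 0, 0]
    - [60, 0, 0, 0, 0, 0, 0]

```text
time_s: 50.35
tcp_pos: [0.4472, 0.2452, 0.2285]
ee_rot: [[-0.996, 0.087, 0.009], [0.087, 0.996, 0.007], [-0.009, 0.008, -1.0]]
wrist_force: [-0.1, 0.2, 0.2]
gripper_width: 0.599
gripper_force: 0.0
```

drive_tool:
  rows:
    - [60, 0, 0, 0, 0, 0, 0]
    - [60, 0, 0, 0, 0, 0, 0]
    - [60, 0, 0, 0, 0, 0, 0]

```text
time_s: 50.6
tcp_pos: [0.4452, 0.2432, 0.2199]
ee_rot: [[-0.996, 0.088, -0.003], [0.088, 0.996, -0.002], [0.002, -0.003, -1.0]]
wrist_force: [-0.2, -0.4, -1.1]
gripper_width: 0.603
gripper_force: 0.0
```

```bash
python3 w.py w21|head -1; python3 - <<'E'
from h import *
d=np.load('w21.npy',allow_pickle=True).item()
for c,P in((d['c'],cloud(d['c'],d['s'])),(lambda c:(c,cloud(c)))(capture('side'))):
    P=P[c['z_map']>0]
    q=P[(P[:,0]>.5)&(P[:,0]<.62)&(P[:,1]>.1)&(P[:,1]<.38)&(P[:,2]>.08)&(P[:,2]<.14)]
    for _ in range(2):
        A=np.c_[q[:,:2]-[.56,.238],np.ones(len(q))];k=np.linalg.lstsq(A,q[:,2],rcond=None)[0];q=q[abs(A@k-q[:,2])<.004]
    print('lid plane',k,len(q))
    t=P[(P[:,0]>.44)&(P[:,0]<.475)&(abs(P[:,1]-.247)<.014)&(P[:,2]>.06)&(P[:,2]<.1)]
    if len(t):print('grip top',np.percentile(t[:,2],[50,90,98]))
save(d['c'],'w21.png')
E
```

```text
50.6 [0.4452 0.2432 0.2199] 84.96 0.6030385324889834 [-0.2 -0.4 -1.1] [  47.   11.  -16.   -0.  -64. -142.]
lid plane [ 0.00352566 -0.00463558  0.10431888] 6783
grip top [0.07708072 0.07911825 0.07980948]
lid plane [ 0.00431858 -0.00134075  0.10399742] 3563
grip top [0.07612018 0.07857022 0.07984275]
```

View pics/w21.png

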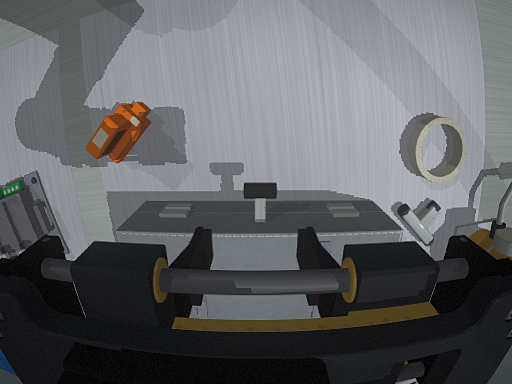

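The lid is level and shut: slope about 0, top at 104 mm, grip top at 80 mm. The gripper is clear and the rail is empty, so I'm handing in.

```bash
python3 -c "
from station import finish_job
print(finish_job())"
```

```text
the job is handed in; nothing more can be done
None
```

I seated all five modules in the case pockets, shut the lid fully, left the bystanders and the orange look-alike untouched, and handed the job in at about 51 s; the hand-in returned no verdict.

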